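# Prop the parts-wash tub open and lay the crank in it

### The arm

A 6-joint arm with a two-finger parallel gripper is mounted at the origin on the work surface. World frame = base frame: x ahead of the robot, y to its left, z up, the work surface at z = 0. Lengths are in m, angles in rad, forces in N, time in s.
With the tool pointing down it reaches from about 0.25 to 0.725 m from the base axis. Payload 4 kg.
Tool frame: the origin (TCP) lies at the very end of the fingers, on their centre line; the grasp point (between the pads) lies 19 mm behind it (ctrl.tcp_to_grasp is the distance from the TCP to the grasp point, in m); z points along the fingers, y is the direction in which the jaws open and shut (so a half turn about z gives the same grasp; the last joint's range is limited). The gripper opens to 85 mm and grips with 20 to 120 N. Pads are 22 mm wide; open, the fingers measure 114 mm over their backs; the gripper's body (76 mm by 85 mm) begins 54 mm behind the grasp point. The pads swing forward as they close: fully open they stand 13 mm farther back than shut.
Start: joints at [-1.286, 0.241, 0.005, 1.335, 0, 1.571], TCP at [0.14, -0.48, 0.231] pointing down, gripper open.
Joint ranges: [-2.72, 2.72], [-1.05, 1.87], [-1.09, 1.28], [-1.99, 2.15], [-1.42, 1.44], [-3.14, 3.14]. Speed limits (rad/s): [2.79, 2.79, 3.14, 3.14, 3.14, 3.14].

### API

Orientations are given as a unit quaternion [x, y, z, w].
In Python, from workcell import ctrl, imaging gives the robot as it stands.
- The arm moves only by the tool arm_command, never from a script. Its argument "steps" is text: rows parted by semicolons, each of 7 numbers parted by spaces: the shift along the world's x, y, z in cm, then the turn, a rotation vector about the world's x, y, z in degrees, then the opening, from 0 (shut) to 1 (fully open). A call has 1 to 12 rows; each row shifts and turns the commanded pose from where the row before left it; what a row does not reach is not made up. A row lasts 1/10 s, in which the tool goes at most 50 mm and 8.59 degrees, less where a joint would pass 70% of its speed; a pose out of reach is approached as far as the arm can. A call with a gripper value outside its range is refused whole. The fingers move at their own pace and stop on an object; "grip_force" is the grip in N (left out, the last holds). Time passes only in rows, so rows that do not move let the fingers close. It gives the time, the measured TCP pose, the force and the opening at its end, in the units of the state.
- ctrl.read_state(): the state, without advancing time (a new reading comes with each control period).
- imaging.get_image(name): name is "scene" or "top"; returns a dict with "img" (480x640x3 uint8, red, green, blue), "fx", "fy", "cx", "cy" (pixels), "origin" and "attitude" of the camera in the world. Camera axes: x right, y down, z forward; pixel columns grow to the right and rows downward; lengths in m; the calibration is good to about 2 mm. A picture is of the moment at which its call begins. There is no depth.
- ctrl.finish_job(): hands the job in, once; it reports no verdict.
The state is a dict: "time": time; "joints": joint angles; "qvel": joint speeds; "effort": joint torques, N m; "eef_pos": TCP position; "orientation": TCP orientation; "ft_force": force on the tool from outside, world axes, zero at the start; "wrist_torque": the same for the moment, N m; "finger_gap": finger opening in m.
Only numpy, scipy, OpenCV 4.12 (cv2) and the standard library are available. Lean on these libraries where they do the work, as an engineer would, in place of code of your own. Each camera call takes 0.05 s, during which the arm holds its last target.

### The job

Open the lid of the blue parts-wash tub all the way so that it stays up, swing the red prop rod up out of its clip, and bring the lid back down until the yellow slot sits on the rod's end and the rod carries the lid. Then take the dirty bicycle crank arm from the grey mat and lay it flat on the floor of the tub, not dropping it in, and leave the lid propped and all the other things where they are.

Things in the scene. Friction and masses are not known exactly. Their poses are not given: they have to be found in the camera images.
- washer: parts-wash tub, blue sheet steel, fixed: 230 (x) x 260 (y) x 80 high, walls 7, wash floor 25 above the table, inside 216 x 246. Origin: centre of the underside; x points from its front (handle side) to its back (hinge side), y to its left, z up; turned only in yaw. The rod, its clip and the slot are on its right (-y) side
- lid (a joint): blue lid angle, rad: 0 shut, 1.57 (upright) fully open, at its stop. It turns about a line along the tub's y. Stiff hinge: left above about 1.45 it stays up; lower it sinks shut by itself (damped, up to about 1.2 rad/s when nearly shut, slowly near the propped angle). Resting on the prop rod it reads 1.3. About 4 N at the handle lifts it
- lid_handle (a point): middle of the lid's steel bar handle: bar 10 thick, 120 long (two stems at its ends, 104 free between them), along the tub's y, 42 in front of the lid's front edge and 40 in front of the tub's front wall when shut, 265 from the hinge line; the lid is 260 wide and 7 thick
- lid_hinge (a point): middle of the lid's hinge line: in the tub's frame x 110, y 0, z 85
- slot (a point): seat inside the yellow slot, where the middle of the rod's round end must come to rest. Slot: channel open to the lid's inner side, 22 wide at the seat and about 36 at its flared mouth, 32 long in y, on an arm at the lid's right edge, 155 from the hinge line, 165 to the right of the tub's middle
- rod (a joint): red prop rod's angle, rad: 0 lying level in its clip and pointing to the tub's back, growing as its end swings up and forward to its stop at 0.93. At the stop the rod's end lies right in the slot's path; the lid's weight presses the rod against the stop. A stiff pivot (0.16 N m) keeps it wherever it is left
- rod_pivot (a point): rod's pivot, on a stud on the tub's right side: in the tub's frame x -80, y -165, z 50; axis along the tub's y
- rod_tip (a point): middle of the rod's round end (12 dia). The rod is 10 thick, 227 long from pivot to here, and runs 30 clear of the tub's side wall, so it can also be pinched from above
- heel (a point): middle of the upper face of the rod's black heel tab (34 long, 30 wide), 54 from the pivot on the other side: with the rod in its clip it points forward and 35 degrees up, and turns rigidly with the rod. Pressing it down, following its arc round the pivot (about 6 N), swings the rod up; with the rod at its stop the tab points 18 degrees downward, this point about 36 above the table
- crank_mid (a point): dark steel crank arm, loose, lying flat: middle of its arm, half-way up (7.5 above its underside). Along its x: a bar 22 wide, 15 high; discs at its ends: 40 dia, 19 high at x -72; 30 dia, 17 high at x 75; 182 long over all, 0.2 to 0.4 kg
- wrench_grip (a point): bystander: loose 180 long spanner lying on the mat beside the crank arm, its handle's middle
- spray: bystander: green bottle, 60 dia, 170 high, origin at the centre of its underside
- jar: bystander: white jar with red cap, 70 dia, 70 high, origin at the centre of its underside
- cogs: bystander: stack of aluminium sprockets, 104 dia, 34 high, origin at the centre of its underside
Not all that is in view belongs to the job. There is more than one size of the part that bears crank_mid; the job needs the smallest.

How it is judged:
By the outcome, as a careful person would: the job done as asked, in the order asked, and still so for the second after the job is handed in, with the robot touching nothing.
It also fails if it takes over 72 s, if anything falls off the work surface, if the arm or the gripper's body presses on something with over 40 N, if the wrist force passes 120 N, or if a joint passes its speed limit or range.

## Working session

There is one attempt and no reset: what is moved stays moved. The work goes in short steps, Python scripts to look and compute and a tool call to move; the robot and the scene stay as the last step left them, time stands still between calls to the robot, and variables do not carry over. Pictures are saved under pics/ and viewed, and the job is handed in when it is done.

Besides the shell and the picture viewer there is one more tool, called after "Request:" in YAML: its name, and indented under it one key for each argument. arm_command: Moves the arm, as the interface text tells. Its arguments: {"type":"object","properties":{"steps":{"type":"string"},"grip_force":{"type":"number"}},"required":["steps"]}

```bash
mkdir -p pics; ls
python3 - <<'E'
from workcell import ctrl, imaging
import cv2
for n in ("scene","top"):
    d=imaging.get_image(n)
    cv2.imwrite(f"pics/{n}0.png",d["img"][:,:,::-1])
    print(n,d["fx"],d["fy"],d["cx"],d["cy"],d["origin"],d["attitude"])
print(ctrl.read_state(), ctrl.tcp_to_grasp)
E
```

```text
pics
scene 559.5594524927615 559.5594524927615 305.3961215476198 243.3390823354458 [1.5015479  0.3838361  1.04070529] [ 0.52657599  0.74708914 -0.33263936 -0.23222102]
top 585.801897457768 585.801897457768 319.5594473428274 242.39626670047306 [0.27802623 0.03512797 1.60602264] [-0.69735372  0.71391443 -0.04870611  0.04064095]
{'time': 0.1, 'joints': array([-1.28598099e+00,  2.41373691e-01,  3.85690126e-03,  1.33522065e+00,
       -4.70537908e-06,  1.57078604e+00]), 'qvel': array([ 3.47304259e-04,  3.44127797e-05,  3.33296091e-03, -1.47964662e-04,
        7.68989003e-04,  1.41586726e-03]), 'effort': array([-5.33090733e-04, -3.73137403e+01,  2.53010845e+01,  1.08227527e-02,
       -6.04283923e-05, -6.31805605e-06]), 'eef_pos': array([ 0.14032705, -0.47930489,  0.23048321]), 'orientation': array([ 9.89875957e-01,  1.41931845e-01, -1.40072057e-04, -9.60399399e-04]), 'ft_force': array([0.63223082, 0.30175694, 0.13821998]), 'wrist_torque': array([ 0.01194788, -0.01503555,  0.01232253]), 'finger_gap': 0.0854245146129381} 0.0187
```

View pics/scene0.png

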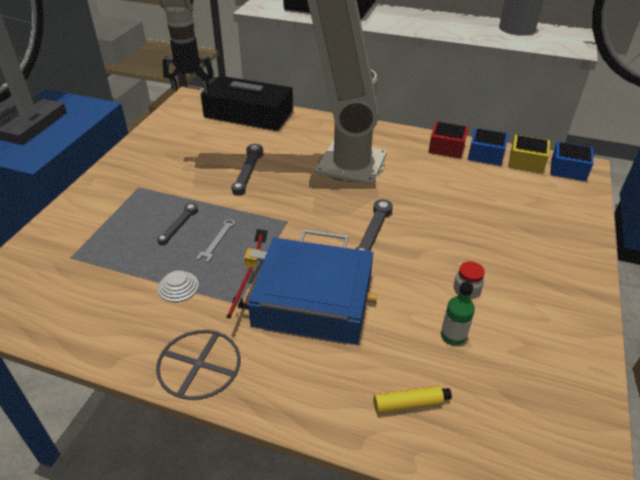

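View pics/top0.png

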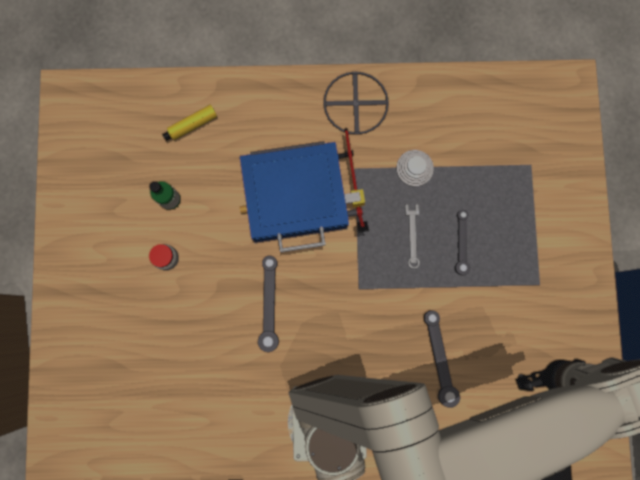

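```bash
cat > h.py <<'E'
import numpy as np, cv2, pickle
from scipy.spatial.transform import Rotation as R
from workcell import ctrl, imaging
def grab(tag):
    out={}
    for n in ("scene","top"):
        d=imaging.get_image(n); out[n]=d
        cv2.imwrite(f"pics/{n}{tag}.png",d["img"][:,:,::-1])
    pickle.dump(out,open("last.pkl","wb"))
    return out
def load(): return pickle.load(open("last.pkl","rb"))
def proj(d,P):
    P=np.atleast_2d(P); c=R.from_quat(d["attitude"]).inv().apply(P-np.array(d["origin"]))
    return np.c_[d["fx"]*c[:,0]/c[:,2]+d["cx"], d["fy"]*c[:,1]/c[:,2]+d["cy"]]
def back(d,uv,z):
    uv=np.atleast_2d(uv).astype(float)
    r=np.c_[(uv[:,0]-d["cx"])/d["fx"],(uv[:,1]-d["cy"])/d["fy"],np.ones(len(uv))]
    w=R.from_quat(d["attitude"]).apply(r); o=np.array(d["origin"])
    return o+w*((z-o[2])/w[:,2])[:,None]
def crop(d,x0,y0,x1,y1,s,fn,pts=None):
    im=cv2.resize(d["img"][y0:y1,x0:x1,::-1],None,fx=s,fy=s,interpolation=cv2.INTER_CUBIC)
    if pts is not None:
        for u,v in pts: cv2.circle(im,(int((u+.5-x0)*s),int((v+.5-y0)*s)),3,(0,255,0),1)
    cv2.imwrite("pics/"+fn,im)
def tub(P,x,y,yaw):
    P=np.atleast_2d(P); return R.from_euler('z',yaw).apply(P)+[x,y,0]
E
python3 - <<'E'
from h import *
o=grab("1")
t=o["top"];s=o["scene"]
print(back(t,[[330,450],[462,215],[462,268],[269,263],[268,341],[431,318],[449,397]],0.015))
crop(t,230,120,380,260,5,"ct.png"); crop(s,220,210,390,350,4.6,"cs.png")
crop(t,390,140,540,290,4,"cm.png"); crop(s,150,180,300,310,5,"cms.png")
E
```

```text
[[-6.87820297e-02  3.59052683e-04  1.50000000e-02]
 [ 5.47307907e-01 -3.80554477e-01  1.50000000e-02]
 [ 4.00750810e-01 -3.72507011e-01  1.50000000e-02]
 [ 4.26650418e-01  1.53529750e-01  1.50000000e-02]
 [ 2.17067582e-01  1.58974717e-01  1.50000000e-02]
 [ 2.67562305e-01 -2.81239400e-01  1.50000000e-02]
 [ 5.85916645e-02 -3.19087727e-01  1.50000000e-02]]
```

View pics/ct.png

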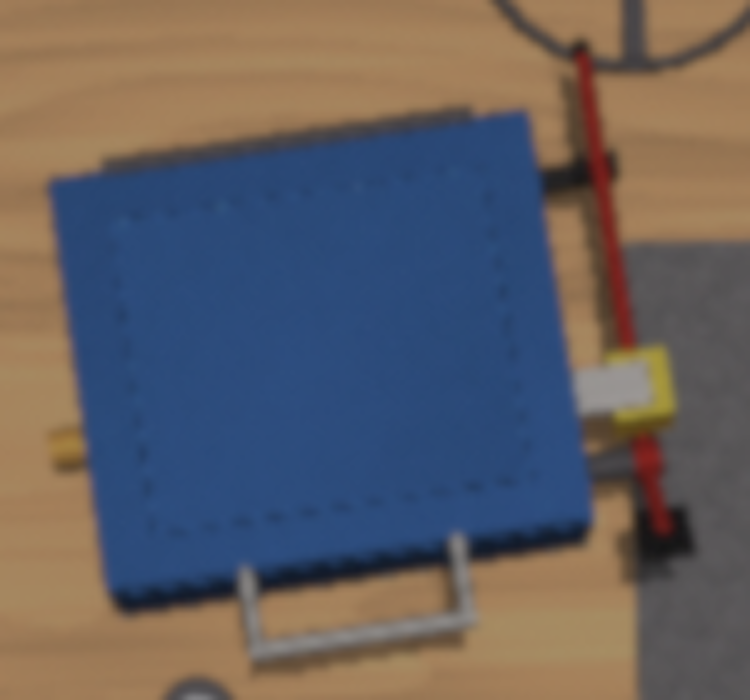

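View pics/cs.png

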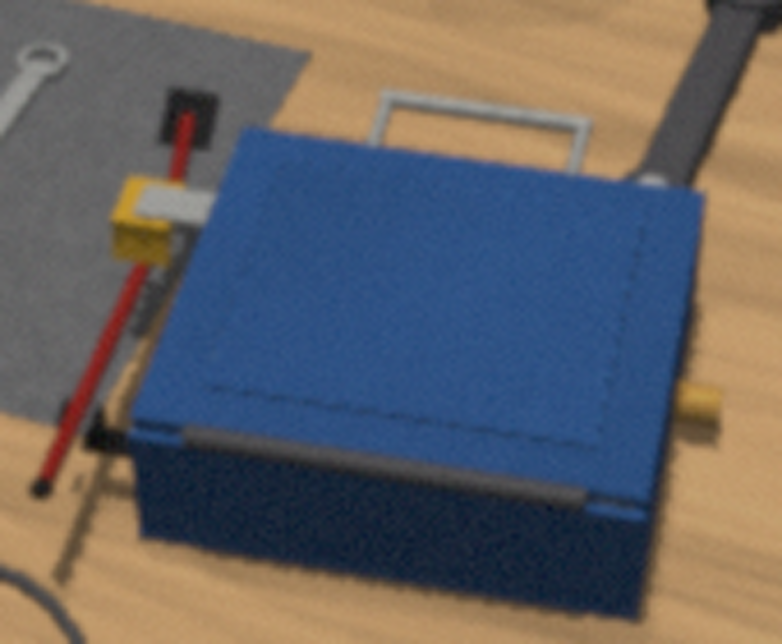

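View pics/cm.png

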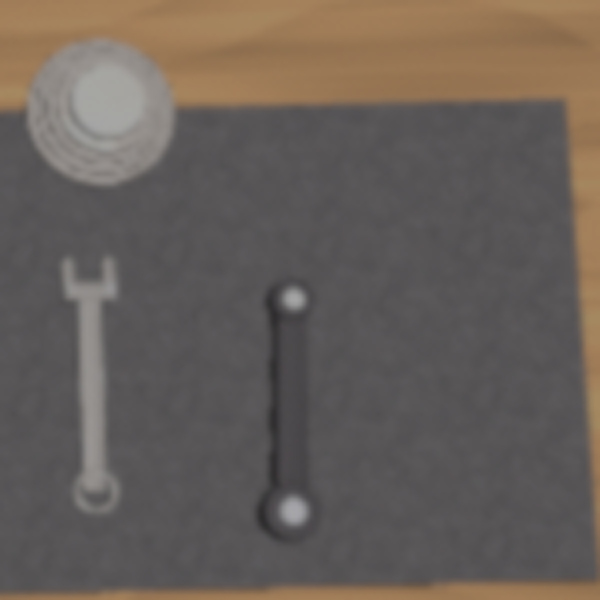

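View pics/cms.png

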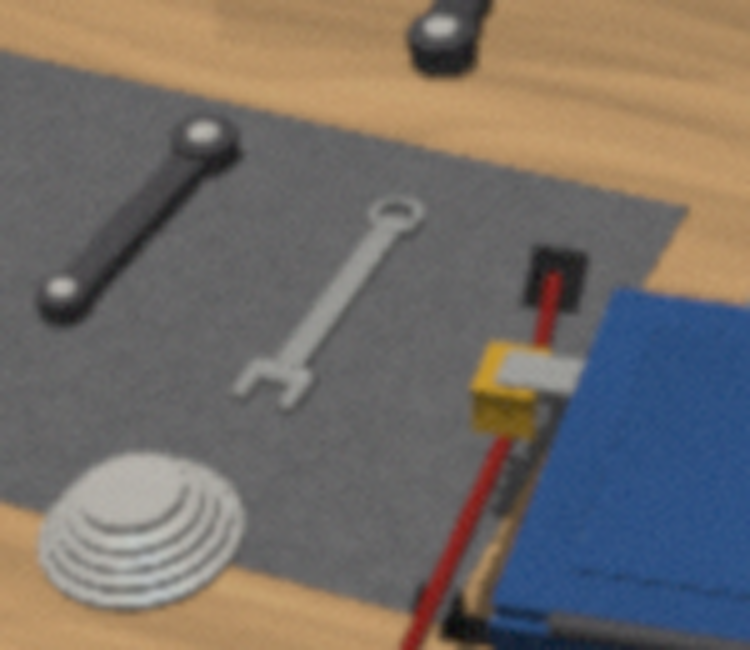

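```bash
cat > fit.py <<'E'
from h import *
from scipy.optimize import least_squares
o=load();t=o["top"];s=o["scene"]
T=lambda l:[[230+x/5-.5,120+y/5-.5] for x,y in l]
S=lambda l:[[220+x/4.6-.5,210+y/4.6-.5] for x,y in l]
mt=[([-.113,.130,.088],(110,588)),([-.113,-.130,.088],(590,521)),([-.155,.06,.085],(253,652)),([-.155,-.06,.085],(472,619)),
 ([.147,-.165,.05],(582,48)),([-.08,-.165,.05],(648,460)),([-.08-.054*np.cos(.61),-.165,.05+.054*np.sin(.61)],(663,530))]
ms=[([-.113,.130,.088],(703,192)),([-.113,-.130,.088],(250,128)),([-.155,.06,.085],(588,123)),([-.155,-.06,.085],(387,97)),
 ([.147,-.165,.05],(40,488)),([.115,-.13,0],(142,535)),([.115,.13,0],(640,617)),([-.08-.054*np.cos(.61),-.165,.05+.054*np.sin(.61)],(188,118))]
Pt=np.array([m[0] for m in mt]);Ut=np.array(T([m[1] for m in mt]))
Ps=np.array([m[0] for m in ms]);Us=np.array(S([m[1] for m in ms]))
f=lambda p:np.r_[(proj(t,tub(Pt,*p))-Ut).ravel(),(proj(s,tub(Ps,*p))-Us).ravel()]
r=least_squares(f,[.6,.08,-.1],loss='soft_l1')
print(r.x,np.degrees(r.x[2]));print(f(r.x).reshape(-1,2).round(1))
pts=np.r_[Pt,[[.11,0,.085]]]
crop(t,230,120,380,260,5,"ct2.png",proj(t,tub(pts,*r.x)))
crop(s,220,210,390,350,4.6,"cs2.png",proj(s,tub(np.r_[Ps,Pt],*r.x)))
for n,P in dict(handle=[-.155,0,.085],hinge=[.11,0,.085],pivot=[-.08,-.165,.05],tip=[.147,-.165,.05],heel=Pt[6]).items(): print(n,tub(P,*r.x).round(4))
C=lambda l:[[390+x/4-.5,140+y/4-.5] for x,y in l]
print(back(t,C([(293,298),(293,511)]),.018), back(s,[[150+204/5-.5,180+132/5-.5],[150+62/5-.5,180+288/5-.5]],.018))
print("wrench",back(t,C([(92,285),(95,485)]),.005),"cogs",back(t,C([(105,100)]),.034))
E
python3 fit.py
```

```text
[0.61337976 0.08095823 0.13116274] 7.515071418730872
[[-0.8  1.7]
 [ 1.4  0. ]
 [-0.5  0.7]
 [ 1.1  0.3]
 [-0.5  2.4]
 [-0.2  0.6]
 [ 0.4  0.8]
 [ 0.8  0.5]
 [-1.6  0.1]
 [ 0.6  1.6]
 [-1.3  0.9]
 [ 1.   5.8]
 [-0.9  1.4]
 [-0.8  2. ]
 [ 0.  -0.4]]
handle [[0.4597 0.0607 0.085 ]]
hinge [[0.7224 0.0953 0.085 ]]
pivot [[ 0.5556 -0.0931  0.05  ]]
tip [[ 0.7807 -0.0634  0.05  ]]
heel [[ 0.5118 -0.0989  0.0809]]
[[ 0.54954652 -0.3819961   0.018     ]
 [ 0.40251834 -0.37389884  0.018     ]] [[ 0.39705717 -0.37604329  0.018     ]
 [ 0.54676074 -0.38327608  0.018     ]]
wrench [[ 0.56404804 -0.24596823  0.005     ]
 [ 0.42460527 -0.24187385  0.005     ]] cogs [[ 0.68797625 -0.25556074  0.034     ]]
```

```bash
cat >> h.py <<'E'
def tri(o,ut,us):
    from scipy.optimize import least_squares
    f=lambda p:np.r_[(proj(o["top"],p)-ut).ravel(),(proj(o["scene"],p)-us).ravel()]
    r=least_squares(f,[.5,0,.05]); return r.x, f(r.x)
E
python3 - <<'E'
from h import *
o=load()
T=lambda x,y:[230+x/5-.5,120+y/5-.5]
S=lambda x,y:[220+x/4.6-.5,210+y/4.6-.5]
for a,b in [((582,48),(40,488)),((472,619),(588-201,97)),((253,652),(588,123)),((663,530),(188,118)),((590,521),(250,128)),((528,115),(135,420)),((52,183),(650,502))]:
    print(tri(o,T(*a),S(*b)))
E
```

```text
(array([ 0.78086587, -0.06365688,  0.07048207]), array([ 0.01339069, -0.00558357,  0.0120205 ,  0.00143533]))
(array([0.46786685, 0.00451517, 0.08943523]), array([-0.1211514 ,  0.04148783, -0.12728794, -0.0085805 ]))
(array([0.45305128, 0.11862533, 0.09111391]), array([-0.019925  ,  0.00585216, -0.02045694, -0.0006608 ]))
(array([ 0.51393623, -0.09789951,  0.08169013]), array([ 0.04434281, -0.01733285,  0.04668955,  0.00473574]))
(array([ 0.51820384, -0.05859256,  0.08939477]), array([-0.14178152,  0.05323744, -0.14757354, -0.01338649]))
(array([ 0.73830722, -0.03130425,  0.08786288]), array([-0.4583603 ,  0.1818329 , -0.41857998, -0.04414391]))
(array([0.70576676, 0.22331963, 0.0899548 ]), array([-0.73342216,  0.20382053, -0.63127596, -0.01308098]))
```

View pics/cs2.png

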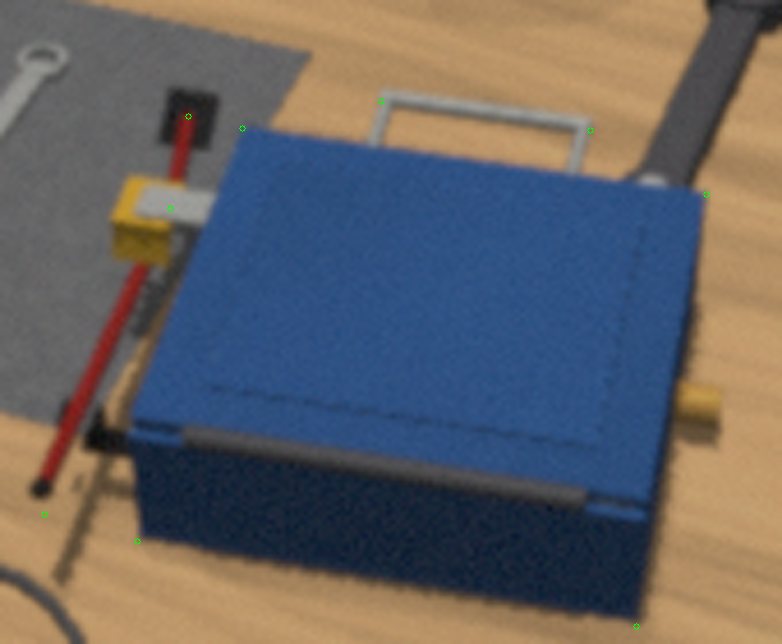

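View pics/ct2.png

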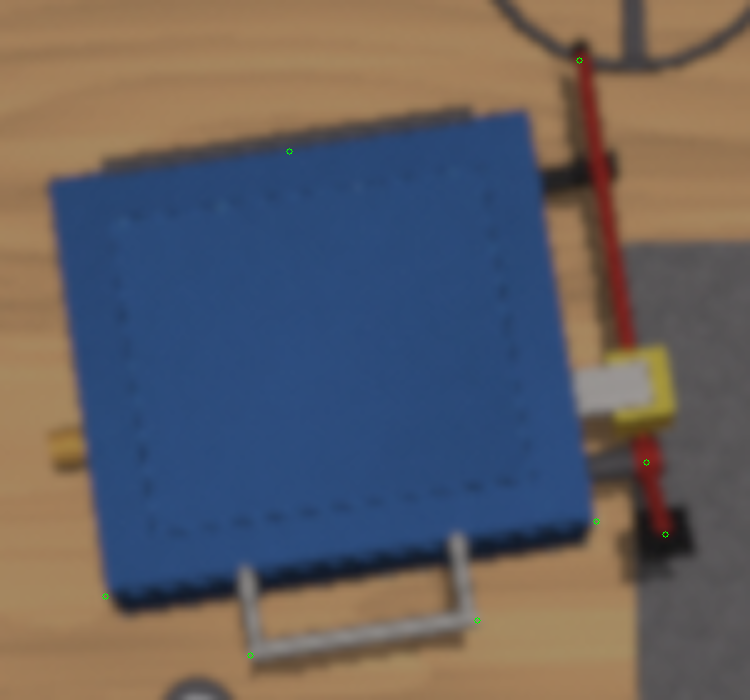

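```bash
cat >> h.py <<'E'
TX,TY,TYAW=0.6138,0.0810,0.1312
HINGE=tub([.11,0,.085],TX,TY,TYAW)[0]
def Rt(phi,yaw=7.5,flip=False):
    """tool leaning phi deg from down toward heading yaw; jaw in the vertical plane"""
    p=np.radians(phi);y=np.radians(yaw);c,s=np.cos(y),np.sin(y)
    z=np.array([np.sin(p)*c,np.sin(p)*s,-np.cos(p)]);j=np.array([np.cos(p)*c,np.cos(p)*s,np.sin(p)])
    x=np.cross(j,z); return R.from_matrix(np.c_[x,j,z])
def rows(wps,start=None,step=4.5,rot=8.0):
    """wps: list of (pos,R,opening,nmin). prints rows"""
    if start is None:
        s=ctrl.read_state(); p,q=np.array(s["eef_pos"]),R.from_quat(s["orientation"])
    else: p,q=start
    out=[]
    for P,Q,op,nm in wps:
        P=np.array(P); d=(P-p)*100; w=(Q*q.inv()).as_rotvec(degrees=True)
        n=max(nm,int(np.ceil(max(np.linalg.norm(d)/step,np.linalg.norm(w)/rot,1))))
        for i in range(n):
            r=np.r_[d/n,w/n].round(2); out.append(" ".join(f"{v:g}" for v in r)+f" {op:g}")
            p=p+r[:3]/100; q=R.from_rotvec(r[3:],degrees=True)*q
    for i in range(0,len(out),12): print("; ".join(out[i:i+12])); print()
    return p,q
def st():
    s=ctrl.read_state(); q=R.from_quat(s["orientation"]).as_matrix()
    print(round(s["time"],2),"tcp",np.round(s["eef_pos"],4),"z",q[:,2].round(3),"jaw",q[:,1].round(3),"F",np.round(s["ft_force"],1),"gap",round(s["finger_gap"],4),"q",np.round(s["joints"],2))
def hand(a,r=.265,dz=0.003):
    y=np.array([np.cos(TYAW),np.sin(TYAW)])
    return HINGE+np.r_[y*(-r*np.cos(a)-dz*-np.sin(a)),r*np.sin(a)+dz*np.cos(a)]
E
python3 - <<'E'
from h import *
st(); print(dir(ctrl))
H=hand(0); Q=Rt(60); z=Q.as_matrix()[:,2]; print(H)
t=H+.02*z
p=rows([(H-.09*z+[0,0,.06],Rt(0),1,10),(H-.08*z,Q,1,1)])
rows([(t,Q,1,1)],p)
E
```

```text
0.2 tcp [ 0.1404 -0.4795  0.2307] z [-0.     0.001 -1.   ] jaw [ 0.281 -0.96  -0.001] F [0.1 0.5 0.3] gap 0.0854 q [-1.29  0.24  0.    1.34  0.    1.57]
['MotionError', '__class__', '__delattr__', '__dict__', '__dir__', '__doc__', '__eq__', '__format__', '__ge__', '__getattribute__', '__getstate__', '__gt__', '__hash__', '__init__', '__init_subclass__', '__le__', '__lt__', '__module__', '__ne__', '__new__', '__reduce__', '__reduce_ex__', '__repr__', '__setattr__', '__sizeof__', '__str__', '__subclasshook__', '__weakref__', 'finish_job', 'read_state', 'tcp_to_grasp']
[0.46013213 0.06072229 0.088     ]
1.87 4.08 -0.29 -0 -0.01 6.24 1; 1.87 4.08 -0.29 -0 -0.01 6.24 1; 1.87 4.08 -0.29 -0 -0.01 6.24 1; 1.87 4.08 -0.29 -0 -0.01 6.24 1; 1.87 4.08 -0.29 -0 -0.01 6.24 1; 1.87 4.08 -0.29 -0 -0.01 6.24 1; 1.87 4.08 -0.29 -0 -0.01 6.24 1; 1.87 4.08 -0.29 -0 -0.01 6.24 1; 1.87 4.08 -0.29 -0 -0.01 6.24 1; 1.87 4.08 -0.29 -0 -0.01 6.24 1; 1.87 4.08 -0.29 -0 -0.01 6.24 1; 1.87 4.08 -0.29 -0 -0.01 6.24 1

1.87 4.08 -0.29 -0 -0.01 6.24 1; 0.1 0.01 -0.81 0.97 -7.43 0 1; 0.1 0.01 -0.81 0.97 -7.43 0 1; 0.1 0.01 -0.81 0.97 -7.43 0 1; 0.1 0.01 -0.81 0.97 -7.43 0 1; 0.1 0.01 -0.81 0.97 -7.43 0 1; 0.1 0.01 -0.81 0.97 -7.43 0 1; 0.1 0.01 -0.81 0.97 -7.43 0 1; 0.1 0.01 -0.81 0.97 -7.43 0 1

2.86 0.38 -1.67 -0.01 -0.01 0 1; 2.86 0.38 -1.67 -0.01 -0.01 0 1; 2.86 0.38 -1.67 -0.01 -0.01 0 1
```

Request:
arm_command:
  steps: "1.9 4.1 0 0 0 6.2 1; 1.9 4.1 0 0 0 6.2 1; 1.9 4.1 0 0 0 6.2 1; 1.9 4.1 0 0 0 6.2 1; 1.9 4.1 0 0 0 6.2 1; 1.9 4.1 0 0 0 6.2 1; 1.9 4.1 0 0 0 6.2 1; 1.9 4.1 0 0 0 6.2 1; 1.9 4.1 0 0 0 6.2 1; 1.9 4.1 0 0 0 6.2 1; 1.9 4.1 0 0 0 6.2 1; 1.9 4.1 0 0 0 6.2 1"

```text
time: 1.4
eef_pos: [0.3689, 0.014, 0.2315]
orientation: [0.701, 0.713, 0.0, 0.0]
ft_force: [-0.1, -0.5, 0.2]
finger_gap: 0.0855
```

Run:
```python
from h import *
st()
H=hand(0); Q=Rt(60); z=Q.as_matrix()[:,2]
rows([(H-.08*z,Q,.6,1)])
```

```text
1.4 tcp [0.3689 0.014  0.2315] z [ 0.001 -0.    -1.   ] jaw [1.    0.017 0.001] F [-0.1 -0.5  0.2] gap 0.0855 q [ 0.04 -0.02 -0.29  1.3  -0.    1.59]
0.28 0.47 -1.29 0.56 -7.48 0.74 0.6; 0.28 0.47 -1.29 0.56 -7.48 0.74 0.6; 0.28 0.47 -1.29 0.56 -7.48 0.74 0.6; 0.28 0.47 -1.29 0.56 -7.48 0.74 0.6; 0.28 0.47 -1.29 0.56 -7.48 0.74 0.6; 0.28 0.47 -1.29 0.56 -7.48 0.74 0.6; 0.28 0.47 -1.29 0.56 -7.48 0.74 0.6; 0.28 0.47 -1.29 0.56 -7.48 0.74 0.6
```

Request:
arm_command:
  steps: "0.28 0.47 -1.3 0.56 -7.5 0.74 0.6; 0.28 0.47 -1.3 0.56 -7.5 0.74 0.6; 0.28 0.47 -1.3 0.56 -7.5 0.74 0.6; 0.28 0.47 -1.3 0.56 -7.5 0.74 0.6; 0.28 0.47 -1.3 0.56 -7.5 0.74 0.6; 0.28 0.47 -1.3 0.56 -7.5 0.74 0.6; 0.28 0.47 -1.3 0.56 -7.5 0.74 0.6; 0.28 0.47 -1.3 0.56 -7.5 0.74 0.6; 0 0 0 0 0 0 0.6"

```text
time: 2.3
eef_pos: [0.4375, 0.054, 0.2181]
orientation: [0.589, 0.668, 0.343, 0.298]
ft_force: [-0.2, -0.8, 0.2]
finger_gap: 0.051
```

Run:
```python
from h import *
st()
H=hand(0); Q=Rt(60); z=Q.as_matrix()[:,2]
rows([(H+.015*z,Q,.6,4)])
o=grab("2"); crop(o["scene"],220,150,390,280,4.6,"c2.png")
```

```text
2.3 tcp [0.4375 0.054  0.2181] z [ 0.803  0.107 -0.586] jaw [0.582 0.072 0.81 ] F [-0.2 -0.8  0.2] gap 0.051 q [ 0.11 -0.42 -1.08 -0.04  0.02  1.56]
0.89 0.21 -3.44 0.12 -1.47 0.02 0.6; 0.89 0.21 -3.44 0.12 -1.47 0.02 0.6; 0.89 0.21 -3.44 0.12 -1.47 0.02 0.6; 0.89 0.21 -3.44 0.12 -1.47 0.02 0.6
```

View pics/c2.png

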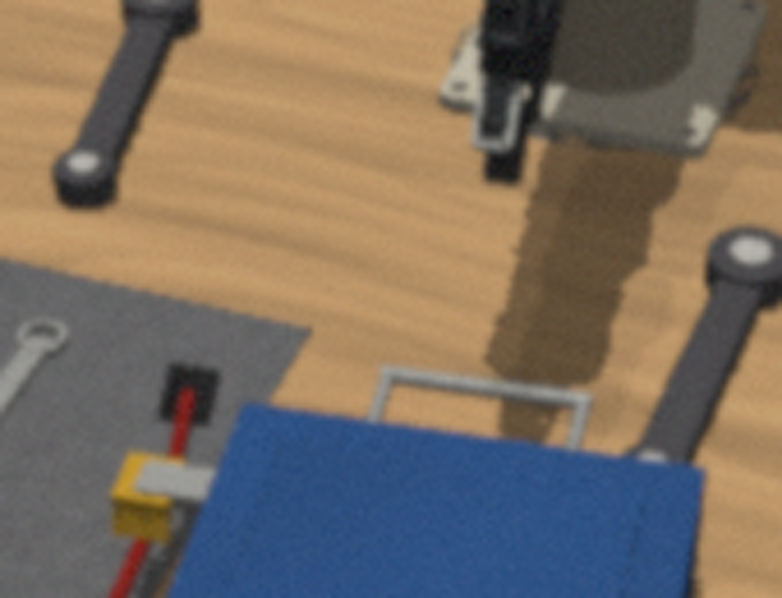

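Run:
```python
from h import *
import json,os
s=ctrl.read_state()
print(repr(s["joints"]),s["eef_pos"],np.hypot(*s["eef_pos"][:2]))
D=[([.2414,.0039,1.3352],[.49942,.2305]),([-.02,-.29,1.30],[np.hypot(.3689,.014),.2315]),(s["joints"][1:4],[np.hypot(*s["eef_pos"][:2]),s["eef_pos"][2]])]
A=[];b=[]
for q,(r,z) in D:
    S=sum(q);e=q[0]+q[1]
    # unknown a,h,L1,L2,L3, plus elbow offset c (perp)
    A.append([1,0,np.sin(q[0]),np.cos(e),np.cos(S)]);b.append(r)
    A.append([0,1,np.cos(q[0]),-np.sin(e),-np.sin(S)]);b.append(z)
x,res,rk,sv=np.linalg.lstsq(np.array(A),np.array(b),rcond=None)
print(x,res,rk,sv, np.array(A)@x-b)
```

```text
array([ 0.10943109, -0.41510783, -1.08775275, -0.03648499,  0.01860732,
        1.56338338]) [0.43468277 0.05343958 0.21401463] 0.43795536495391735
[ 0.46072142  0.12826301  0.10931318 -0.02654351 -0.00465621] [0.00630556] 5 [2.59931869 2.37845753 1.50350236 0.55657199 0.12724173] [-0.03826966  0.01500858  0.06153665  0.00184971 -0.02326699 -0.0168583 ]
```

Run:
```python
from h import *
s=ctrl.read_state()
D=[([.2414,.0039,1.3352],[.49942,.2305]),([-.02,-.29,1.30],[np.hypot(.3689,.014),.2315]),(s["joints"][1:4],[np.hypot(*s["eef_pos"][:2]),s["eef_pos"][2]])]
A=[];b=[]
for q,(r,z) in D:
    S=q[0]-q[1]+q[2];e=q[0]-q[1]
    A.append([1,0,np.sin(q[0]),np.cos(e),np.cos(S)]);b.append(r)
    A.append([0,1,np.cos(q[0]),-np.sin(e),-np.sin(S)]);b.append(z)
A=np.array(A);b=np.array(b)
x,res,rk,sv=np.linalg.lstsq(A,b,rcond=None)
print(x,res,rk,sv, A@x-b)
```

```text
[-0.0088331   0.25709908  0.49436325  0.40212561  0.41229495] [1.73291914e-07] 5 [3.10792355 2.20512562 0.65544273 0.19981946 0.09326963] [-1.67598837e-05 -2.75828267e-04  1.06700577e-08  3.09099172e-04
  1.67492137e-05 -3.32709056e-05]
```

```bash
cat >> h.py <<'E'
K=[-0.0088331,0.25709908,0.49436325,0.40212561,0.41229495]
LO=np.array([-1.05,-1.09,-1.99]);HI=np.array([1.87,1.28,2.15])
def ik(pos,phi):
    a,h,L1,L2,L3=K; r=np.hypot(pos[0],pos[1]);z=pos[2];S=np.pi/2-np.radians(phi)
    wr=r-a-L3*np.cos(S); wz=z-h+L3*np.sin(S)
    D=np.hypot(wr,wz)
    if D>L1+L2 or D<abs(L1-L2): return None
    g=np.arctan2(wz,wr); al=np.arccos((L1**2+D*D-L2**2)/(2*L1*D))
    el=g+al; q2=np.pi/2-el
    fe=np.arctan2(wz-L1*np.sin(el),wr-L1*np.cos(el)) # forearm elevation
    q3=fe+q2; q4=S-q2+q3
    q=np.array([q2,q3,q4]); return q, bool(np.all(q>LO+.02) and np.all(q<HI-.02))
E
python3 - <<'E'
from h import *
for phi in (0,15,30,40,50,60):
    Q=Rt(phi);z=Q.as_matrix()[:,2]
    print(phi,[ (np.round(k[0],2),k[1]) if (k:=ik(hand(0)+d*z,phi)) else None for d in (.015,-.06)])
for a in (0,30,60,75,83,90):
  for phi in (0,10,20,30,40):
    Q=Rt(phi);z=Q.as_matrix()[:,2]
    k=ik(hand(np.radians(a))+.015*z,phi); print(a,phi,np.round(k[0],2) if k else k,k and k[1])
E
```

```text
0 [(array([ 0.31, -0.33,  0.92]), True), (array([ 0.23, -0.23,  1.11]), True)]
15 [(array([ 0.15, -0.6 ,  0.56]), True), (array([ 0.01, -0.53,  0.77]), True)]
30 [(array([ 0.06, -0.86,  0.13]), True), (array([-0.16, -0.83,  0.38]), True)]
40 [(array([ 0.07, -1.03, -0.22]), True), (array([-0.22, -1.03,  0.07]), True)]
50 [(array([ 0.21, -1.2 , -0.71]), False), (array([-0.16, -1.24, -0.37]), False)]
60 [(array([ 0.65, -1.36, -1.48]), False), (array([ 0.68, -1.55, -1.7 ]), False)]
0 0 [ 0.31 -0.33  0.92] True
0 10 [ 0.2  -0.51  0.69] True
0 20 [ 0.11 -0.68  0.43] True
0 30 [ 0.06 -0.86  0.13] True
0 40 [ 0.07 -1.03 -0.22] True
30 0 [ 0.26 -0.04  1.27] True
30 10 [ 0.13 -0.22  1.05] True
30 20 [ 0.01 -0.4   0.82] True
30 30 [-0.09 -0.57  0.57] True
30 40 [-0.17 -0.75  0.29] True
60 0 [0.43 0.45 1.59] True
60 10 [0.28 0.22 1.33] True
60 20 [0.15 0.01 1.08] True
60 30 [ 0.04 -0.19  0.82] True
60 40 [-0.06 -0.39  0.54] True
75 0 [0.59 0.77 1.75] True
75 10 [0.42 0.48 1.46] True
75 20 [0.28 0.23 1.18] True
75 30 [0.15 0.01 0.9 ] True
75 40 [ 0.06 -0.21  0.61] True
83 0 [0.71 1.   1.86] True
83 10 [0.51 0.64 1.52] True
83 20 [0.35 0.35 1.22] True
83 30 [0.23 0.11 0.93] True
83 40 [ 0.13 -0.11  0.63] True
90 0 [0.87 1.3  2.01] False
90 10 [0.59 0.78 1.58] True
90 20 [0.42 0.46 1.26] True
90 30 [0.29 0.2  0.96] True
90 40 [ 0.19 -0.03  0.65] True
```

Run:
```python
from h import *
st()
H=hand(0); Q=Rt(38); z=Q.as_matrix()[:,2]
p=rows([(H-.07*z,Q,.6,1)]); rows([(H+.015*z,Q,.6,3)],p)
```

```text
2.4 tcp [0.4347 0.0534 0.214 ] z [ 0.797  0.106 -0.594] jaw [0.59  0.072 0.804] F [ 0.5  0.  -0.4] gap 0.0513 q [ 0.11 -0.42 -1.09 -0.04  0.02  1.56]
-0.86 0.08 -3.54 -1.15 7.69 0.08 0.6; -0.86 0.08 -3.54 -1.15 7.69 0.08 0.6

1.73 0.23 -2.23 -0 0 -0 0.6; 1.73 0.23 -2.23 -0 0 -0 0.6; 1.73 0.23 -2.23 -0 0 -0 0.6
```

Request:
arm_command:
  steps: "-0.86 0.08 -3.5 -1.1 7.6 0.1 0.6; -0.86 0.08 -3.5 -1.1 7.6 0.1 0.6; 0 0 0 0 0 0 0.6"

```text
time: 2.7
eef_pos: [0.4173, 0.055, 0.1426]
orientation: [0.624, 0.711, 0.245, 0.214]
ft_force: [0.9, 0.5, -0.2]
finger_gap: 0.0514
```

Run:
```python
from h import *
st()
H=hand(0); Q=Rt(38); z=Q.as_matrix()[:,2]
rows([(H+.015*z,Q,.6,4)])
```

```text
2.7 tcp [0.4173 0.055  0.1426] z [ 0.609  0.082 -0.789] jaw [0.782 0.103 0.614] F [ 0.9  0.5 -0.2] gap 0.0514 q [ 0.13 -0.25 -0.99  0.18  0.    1.57]
1.3 0.17 -1.66 -0.02 -0.02 -0.01 0.6; 1.3 0.17 -1.66 -0.02 -0.02 -0.01 0.6; 1.3 0.17 -1.66 -0.02 -0.02 -0.01 0.6; 1.3 0.17 -1.66 -0.02 -0.02 -0.01 0.6
```

Request:
arm_command:
  steps: "1.3 0.17 -1.7 0 0 0 0.6; 1.3 0.17 -1.7 0 0 0 0.6; 1.3 0.17 -1.7 0 0 0 0.6; 1.3 0.17 -1.7 0 0 0 0.6; 0 0 0 0 0 0 0.6"

```text
time: 3.2
eef_pos: [0.4698, 0.0616, 0.0756]
orientation: [0.623, 0.71, 0.247, 0.215]
ft_force: [-0.2, -0.5, 0.9]
finger_gap: 0.0516
```

Run:
```python
from h import *
st()
o=grab("3"); crop(o["scene"],220,150,390,280,4.6,"c3.png");crop(o["top"],230,120,380,260,5,"c3t.png")
```

```text
3.2 tcp [0.4698 0.0616 0.0756] z [ 0.614  0.082 -0.785] jaw [0.779 0.102 0.619] F [-0.2 -0.5  0.9] gap 0.0516 q [ 0.13  0.06 -1.01 -0.17  0.    1.57]
```

View pics/c3.png

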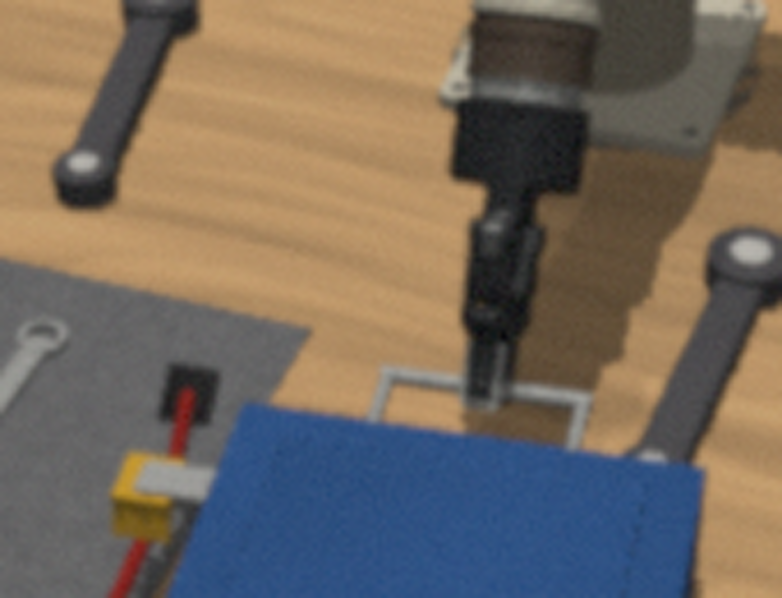

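Fingers straddle the bar near its middle, at crop (490,385). Go 0.8 cm deeper, then close.

Request:
arm_command:
  steps: "0.3 0 -0.5 0 0 0 0.6; 0 0 0 0 0 0 0; 0 0 0 0 0 0 0; 0 0 0 0 0 0 0; 0 0 0 0 0 0 0"
  grip_force: 30

```text
time: 3.8
eef_pos: [0.4715, 0.0617, 0.0714]
orientation: [0.623, 0.71, 0.247, 0.215]
ft_force: [-6.7, -1.4, 3.0]
finger_gap: 0.0087
```

Run:
```python
from h import *
st()
```

```text
3.8 tcp [0.4715 0.0617 0.0714] z [ 0.613  0.082 -0.786] jaw [0.779 0.102 0.619] F [-6.7 -1.4  3. ] gap 0.0087 q [ 0.13  0.07 -1.02 -0.19  0.    1.57]
```

```bash
cat > arc.py <<'E'
from h import *
import sys
def arc(a0,a1,n,f0,f1,op,d=.020):
    st()
    s=ctrl.read_state(); p,q=np.array(s["eef_pos"]),R.from_quat(s["orientation"])
    # first pose offset
    P0=hand(np.radians(a0))+d*Rt(f0).as_matrix()[:,2]; off=p-P0; print("off",off.round(4))
    w=[]
    for i in range(1,n+1):
        a=a0+(a1-a0)*i/n; f=f0+(f1-f0)*i/n
        w.append((hand(np.radians(a))+d*Rt(f).as_matrix()[:,2]+off*(1-i/n),Rt(f),op,1))
    rows(w)
if __name__=="__main__": arc(*map(float,sys.argv[1:3]),int(sys.argv[3]),*map(float,sys.argv[4:7]))
E
python3 arc.py 0 50 12 38 31 0
```

```text
3.8 tcp [0.4715 0.0617 0.0714] z [ 0.613  0.082 -0.786] jaw [0.779 0.102 0.619] F [-6.7 -1.4  3. ] gap 0.0087 q [ 0.13  0.07 -1.02 -0.19  0.    1.57]
off [-0.0009 -0.0007 -0.0008]
0.08 0.02 1.92 -0.18 0.79 -0.04 0; 0.22 0.03 1.91 -0.07 0.58 0 0; 0.36 0.05 1.88 -0.08 0.58 0 0; 0.49 0.07 1.86 -0.08 0.58 0 0; 0.63 0.09 1.81 -0.07 0.57 0 0; 0.75 0.1 1.76 -0.08 0.58 0 0; 0.88 0.12 1.7 -0.07 0.58 0 0; 1 0.14 1.63 -0.08 0.58 0 0; 1.12 0.15 1.55 -0.08 0.58 0 0; 1.22 0.17 1.47 -0.07 0.58 0 0; 1.33 0.18 1.37 -0.08 0.57 0 0; 1.42 0.19 1.28 -0.07 0.58 0 0
```

Request:
arm_command:
  steps: "0.1 0 1.9 -0.1 0.6 0 0; 0.2 0 1.9 -0.1 0.6 0 0; 0.4 0.1 1.9 -0.1 0.6 0 0; 0.5 0.1 1.9 -0.1 0.6 0 0; 0.6 0.1 1.8 -0.1 0.6 0 0; 0.8 0.1 1.8 -0.1 0.6 0 0"

```text
time: 4.4
eef_pos: [0.4924, 0.0644, 0.1791]
orientation: [0.631, 0.719, 0.218, 0.193]
ft_force: [-14.8, -4.0, 1.0]
finger_gap: 0.0086
```

```bash
python3 arc.py 25 60 9 34.5 30 0
```

```text
4.4 tcp [0.4924 0.0644 0.1791] z [ 0.552  0.071 -0.831] jaw [0.824 0.109 0.557] F [-14.8  -4.    1. ] gap 0.0086 q [ 0.13 -0.11 -0.72  0.38 -0.    1.57]
off [-0.0049 -0.0012 -0.0041]
0.87 0.12 1.63 0.14 -0.16 0.03 0; 0.97 0.13 1.57 -0.07 0.5 -0 0; 1.07 0.15 1.5 -0.06 0.5 -0 0; 1.17 0.16 1.43 -0.07 0.49 -0 0; 1.25 0.18 1.35 -0.06 0.5 -0 0; 1.35 0.18 1.26 -0.07 0.49 -0 0; 1.42 0.19 1.17 -0.06 0.5 -0 0; 1.5 0.21 1.08 -0.07 0.49 -0 0; 1.56 0.21 0.97 -0.06 0.5 -0 0
```

Request:
arm_command:
  steps: "0.8 0.1 1.7 -0.1 0.6 0 0; 0.9 0.1 1.7 -0.1 0.6 0 0; 1.1 0.1 1.6 -0.1 0.6 0 0; 1.2 0.2 1.5 -0.1 0.6 0 0; 1.3 0.2 1.4 -0.1 0.6 0 0; 1.4 0.2 1.3 -0.1 0.6 0 0"

```text
time: 5.0
eef_pos: [0.5646, 0.0739, 0.2753]
orientation: [0.635, 0.725, 0.198, 0.177]
ft_force: [0.1, -3.1, -5.3]
finger_gap: 0.0088
```

```bash
python3 arc.py 50 91 10 31 26 0;python3 - <<'E'
from h import *
o=grab("4"); crop(o["scene"],220,90,400,350,3,"c4.png")
E
```

```text
5.0 tcp [0.5646 0.0739 0.2753] z [ 0.508  0.063 -0.859] jaw [0.851 0.114 0.512] F [ 0.1 -3.1 -5.3] gap 0.0088 q [ 0.13 -0.03 -0.33  0.73 -0.01  1.57]
off [-0.0018 -0.0008  0.0025]
1.5 0.2 1.12 0.21 0.34 0.03 0; 1.58 0.22 1 -0.06 0.49 0 0; 1.64 0.22 0.89 -0.07 0.5 0 0; 1.71 0.23 0.77 -0.06 0.5 0 0; 1.76 0.24 0.64 -0.07 0.49 0 0; 1.8 0.24 0.52 -0.06 0.5 0 0; 1.84 0.25 0.38 -0.07 0.49 0 0; 1.86 0.25 0.25 -0.06 0.5 0 0; 1.88 0.26 0.12 -0.07 0.49 0 0; 1.88 0.25 -0.02 -0.06 0.5 0 0
```

View pics/c4.png

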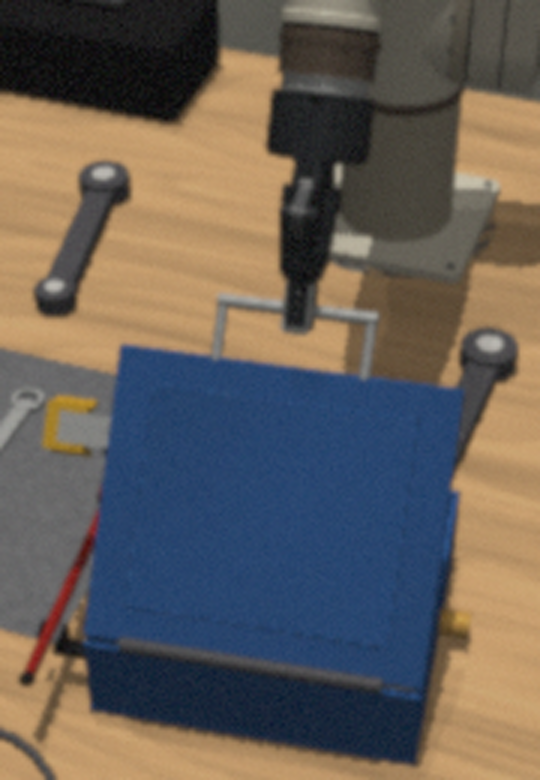

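Bar is held and the lid is about 50° up. Continue the arc to the stop.

Request:
arm_command:
  steps: "1.5 0.2 1.1 -0.1 0.5 0 0; 1.6 0.2 1 -0.1 0.5 0 0; 1.6 0.2 0.9 -0.1 0.5 0 0; 1.7 0.2 0.8 -0.1 0.5 0 0; 1.8 0.2 0.6 -0.1 0.5 0 0; 1.8 0.2 0.5 -0.1 0.5 0 0; 1.8 0.3 0.4 -0.1 0.5 0 0; 1.9 0.3 0.3 -0.1 0.5 0 0; 1.9 0.3 0.1 0 0.5 0 0; 1.5 0.2 0 0 0 0 0; 0 0 0 0 0 0 0"

```text
time: 6.2
eef_pos: [0.732, 0.0959, 0.3329]
orientation: [0.642, 0.733, 0.166, 0.151]
ft_force: [-25.8, -7.0, 10.4]
finger_gap: 0.0084
```

Run:
```python
from h import *
st(); print(hand(np.pi/2)+.02*Rt(26).as_matrix()[:,2])
```

```text
6.2 tcp [0.732  0.0959 0.3329] z [ 0.435  0.05  -0.899] jaw [0.891 0.12  0.437] F [-25.8  -7.   10.4] gap 0.0084 q [ 0.13  0.35  0.31  1.08 -0.01  1.57]
[0.73452125 0.09692748 0.33202412]
```

Request:
arm_command:
  steps: "-0.3 0 0 0 0 0 0; 0 0 0 0 0 0 0.6; 0 0 0 0 0 0 0.6; 0 0 0 0 0 0 0.6; -1.7 -0.2 3.6 0 0 0 0.6; -1.7 -0.2 3.6 0 0 0 0.6; 0 0 0 0 0 0 0"

```text
time: 6.9
eef_pos: [0.7018, 0.0946, 0.4146]
orientation: [0.639, 0.732, 0.176, 0.158]
ft_force: [0.7, -0.1, 1.1]
finger_gap: 0.038
```

Run:
```python
from h import *
st()
o=grab("5"); crop(o["scene"],180,60,400,350,2.6,"c5.png");crop(o["top"],230,80,400,260,4,"c5t.png")
```

```text
6.9 tcp [0.7018 0.0946 0.4146] z [ 0.456  0.055 -0.888] jaw [0.88  0.12  0.459] F [ 0.7 -0.1  1.1] gap 0.038 q [ 0.14  0.28  0.41  1.22 -0.01  1.57]
```

View pics/c5.png

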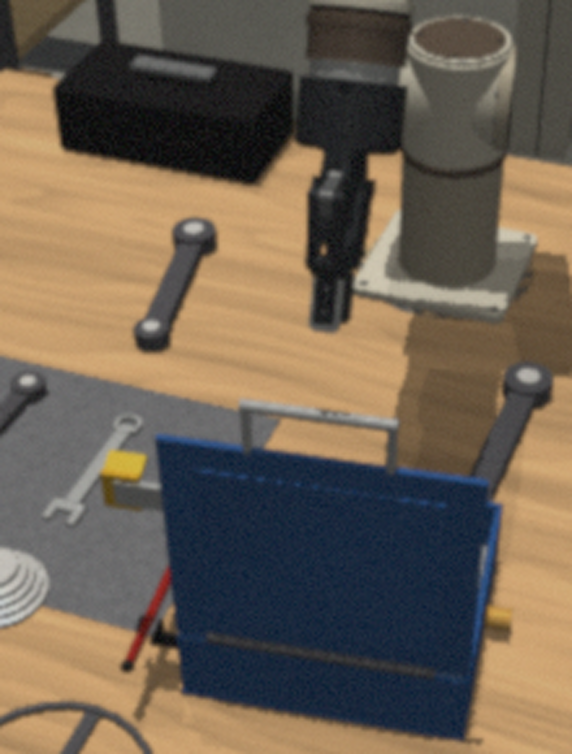

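View pics/c5t.png

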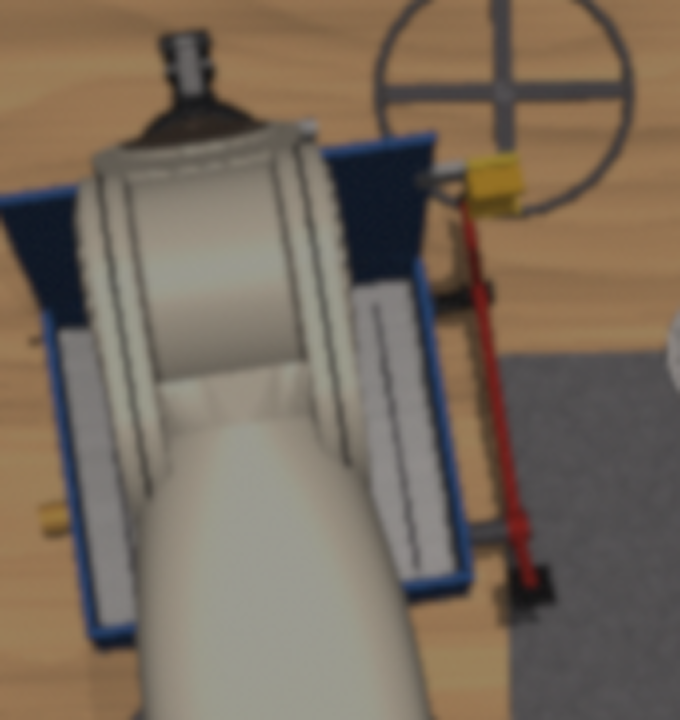

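```bash
cat >> h.py <<'E'
def heel(rod,r=.054):
    th=.611-rod; return tub([-.08-r*np.cos(th),-.165,.05+r*np.sin(th)],TX,TY,TYAW)[0]
E
python3 - <<'E'
from h import *
for a in (0,.09,.3,.6,.93): print(heel(a).round(4))
p=rows([([.60,.07,.36],Rt(13),0,1),(heel(.09)+[0,0,.16],Rt(0),0,1)]); rows([(heel(.09)+[-.002,0,.03],Rt(0),0,3)],p)
E
```

```text
[ 0.5122 -0.0988  0.081 ]
[ 0.5096 -0.0992  0.0769]
[ 0.5051 -0.0998  0.0665]
[ 0.5025 -0.1001  0.0506]
[ 0.5052 -0.0998  0.0331]
-3.37 -0.81 -1.59 -0.49 4.58 -0.05 0; -3.37 -0.81 -1.59 -0.49 4.58 -0.05 0; -3.37 -0.81 -1.59 -0.49 4.58 -0.05 0; -1.51 -2.82 -2.05 -0.28 2.15 0 0; -1.51 -2.82 -2.05 -0.28 2.15 0 0; -1.51 -2.82 -2.05 -0.28 2.15 0 0; -1.51 -2.82 -2.05 -0.28 2.15 0 0; -1.51 -2.82 -2.05 -0.28 2.15 0 0; -1.51 -2.82 -2.05 -0.28 2.15 0 0

-0.06 -0 -4.34 -0 -0.01 0 0; -0.06 -0 -4.34 -0 -0.01 0 0; -0.06 -0 -4.34 -0 -0.01 0 0
```

Request:
arm_command:
  steps: "-3.4 -0.8 -1.6 -0.5 4.6 0 0; -3.4 -0.8 -1.6 -0.5 4.6 0 0; -3.4 -0.8 -1.6 -0.5 4.6 0 0; -1.5 -2.8 -2 -0.3 2.1 0 0; -1.5 -2.8 -2 -0.3 2.1 0 0; -1.5 -2.8 -2 -0.3 2.1 0 0; -1.5 -2.8 -2 -0.3 2.1 0 0; -1.5 -2.8 -2 -0.3 2.1 0 0; -1.5 -2.8 -2 -0.3 2.1 0 0; -0.1 0 -4.3 0 0 0 0; 0 0 -4.3 0 0 0 0; 0 0 -3.5 0 0 0 0"

```text
time: 8.2
eef_pos: [0.5057, -0.098, 0.1125]
orientation: [0.659, 0.752, -0.002, -0.001]
ft_force: [0.8, 0.0, 0.1]
finger_gap: -0.0002
```

Run:
```python
from h import *
o=grab("6"); st(); crop(o["scene"],180,160,320,320,4,"c6.png");crop(o["top"],280,120,430,300,4,"c6t.png")
```

```text
8.3 tcp [ 0.5022 -0.097   0.1099] z [-0.014  0.    -1.   ] jaw [ 0.991  0.133 -0.014] F [-0.6  0.   0.2] gap -0.0003 q [-0.19  0.36 -0.16  1.06 -0.    1.25]
```

View pics/c6.png

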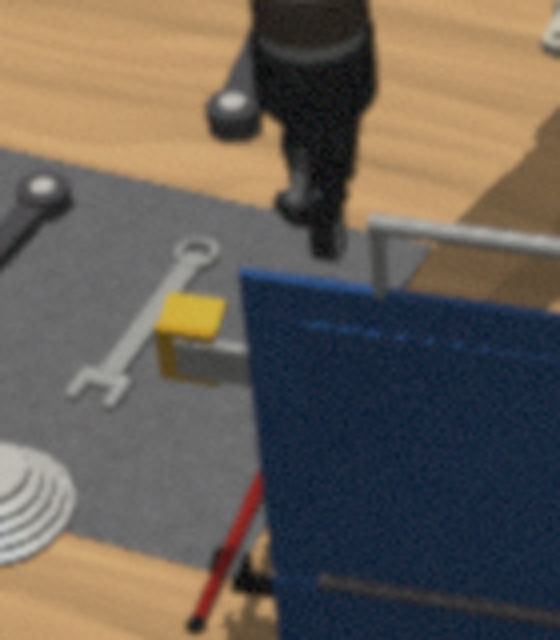

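View pics/c6t.png

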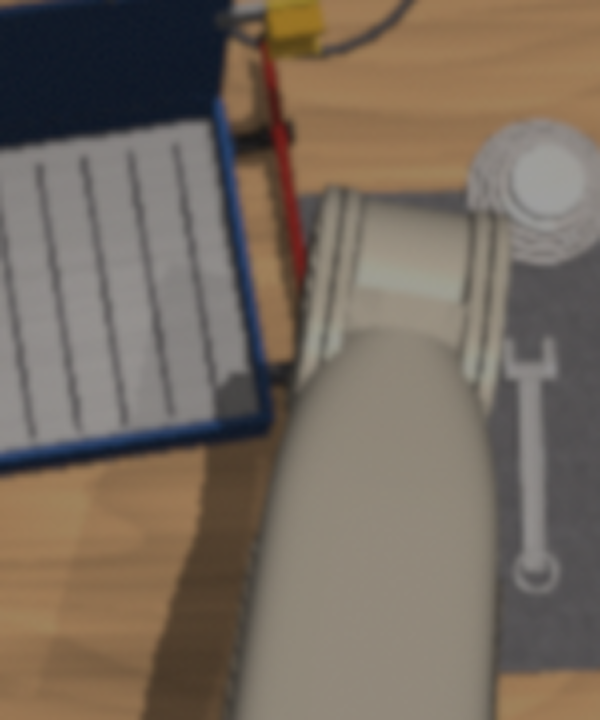

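Request:
arm_command:
  steps: "0.5 -0.2 -2.5 0 0 0 0; 0 0 -0.8 0 0 0 0; -0.1 0 -0.8 0 0 0 0; -0.1 0 -0.8 0 0 0 0; -0.1 0 -0.8 0 0 0 0; 0 0 -0.8 0 0 0 0"

```text
time: 8.9
eef_pos: [0.5091, -0.1004, 0.0531]
orientation: [0.658, 0.753, -0.002, 0.001]
ft_force: [-4.5, -1.3, 5.9]
finger_gap: 0.0001
```

Run:
```python
from h import *
st()
```

```text
8.9 tcp [ 0.5091 -0.1004  0.0531] z [-0.001 -0.004 -1.   ] jaw [ 0.991  0.133 -0.001] F [-4.5 -1.3  5.9] gap 0.0001 q [-0.19  0.43 -0.23  0.92 -0.    1.25]
```

Contact at about 6 N. Carry on down.

Request:
arm_command:
  steps: "-0.2 0 -0.7 0 0 0 0; 0 0 -0.6 0 0 0 0; 0.1 0 -0.5 0 0 0 0; 0 0 -0.3 0 0 0 0; 0 0 0 0 0 0 0"

```text
time: 9.4
eef_pos: [0.5104, -0.1004, 0.039]
orientation: [0.658, 0.753, 0.0, 0.004]
ft_force: [-16.2, 2.3, 48.0]
finger_gap: -0.0001
```

Run:
```python
from h import *
st()
o=grab("7"); crop(o["scene"],180,160,320,320,4,"c7.png")
```

```text
9.4 tcp [ 0.5104 -0.1004  0.039 ] z [ 0.006 -0.004 -1.   ] jaw [0.991 0.133 0.006] F [-16.2   2.3  48. ] gap -0.0001 q [-0.19  0.44 -0.25  0.87 -0.    1.24]
```

View pics/c7.png

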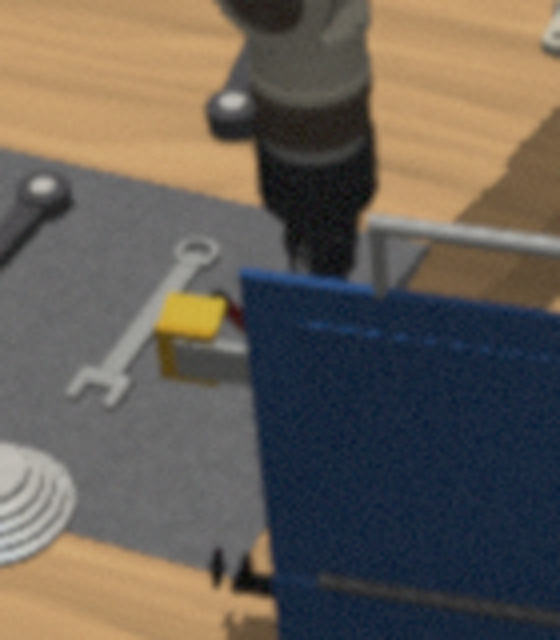

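Request:
arm_command:
  steps: "0 0 1 0 0 0 0; 0 0 3.5 0 0 0 0; 0 0 4.5 0 0 0 0; 0 0 4.5 0 0 0 0; 0 0 4.5 0 0 0 0; 0 1.5 4.5 0 0 0 0; 0 3 3.5 0 0 0 0.4; 0 4 2 0 0 0 0.4"

```text
time: 10.3
eef_pos: [0.5096, -0.0151, 0.3158]
orientation: [0.66, 0.752, 0.001, 0.004]
ft_force: [1.7, 0.2, -0.1]
finger_gap: 0.028
```

Run:
```python
from h import *
st()
o=grab("8"); 
def tip(a): return tub([-.08+.227*np.cos(a),-.165,.05+.227*np.sin(a)],TX,TY,TYAW)[0]
pv=tub([-.08,-.165,.05],TX,TY,TYAW)[0]
slot=[tub([.11-.155*np.cos(a)+0*np.sin(a),-.165,.085+.155*np.sin(a)],TX,TY,TYAW)[0] for a in (1.57,1.3)]
P=[tip(.93),pv,*slot]
print(np.round(P,3), proj(o["top"],P).round(1),proj(o["scene"],P).round(1))
crop(o["top"],280,80,430,280,3.5,"c8t.png",proj(o["top"],P))
crop(o["scene"],180,160,320,320,4,"c8.png",proj(o["scene"],P))
k=rows([([.62,.08,.40],Rt(15),.4,1),(hand(np.pi/2)-.07*Rt(28).as_matrix()[:,2],Rt(28),.4,1)])
rows([(hand(np.pi/2)+.018*Rt(28).as_matrix()[:,2],Rt(28),.4,1)],k)
```

```text
10.3 tcp [ 0.5096 -0.0151  0.3158] z [ 0.007 -0.003 -1.   ] jaw [0.991 0.13  0.007] F [ 1.7  0.2 -0.1] gap 0.028 q [-0.03  0.24  0.22  1.54 -0.    1.41]
[[ 0.691 -0.075  0.232]
 [ 0.556 -0.093  0.05 ]
 [ 0.744 -0.068  0.24 ]
 [ 0.703 -0.074  0.234]] [[355.5 143.9]
 [358.9 211.9]
 [352.1 121.4]
 [354.7 138.5]] [[234.2 236.1]
 [256.4 255. ]
 [226.1 249.8]
 [232.3 239.1]]
2.75 2.28 2.1 0.52 -3.59 -0.11 0.4; 2.75 2.28 2.1 0.52 -3.59 -0.11 0.4; 2.75 2.28 2.1 0.52 -3.59 -0.11 0.4; 2.75 2.28 2.1 0.52 -3.59 -0.11 0.4; 3.65 0.58 0.59 0.85 -6.44 0.01 0.4; 3.65 0.58 0.59 0.85 -6.44 0.01 0.4

2.05 0.27 -3.88 -0 0 -0 0.4; 2.05 0.27 -3.88 -0 0 -0 0.4
```

View pics/c8t.png

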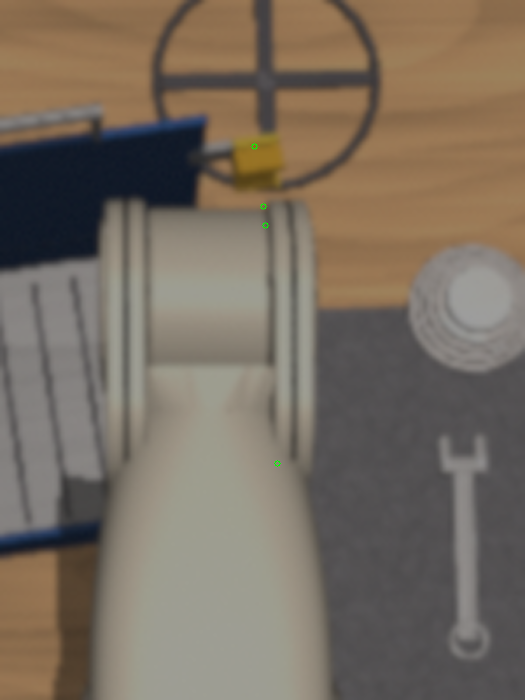

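View pics/c8.png

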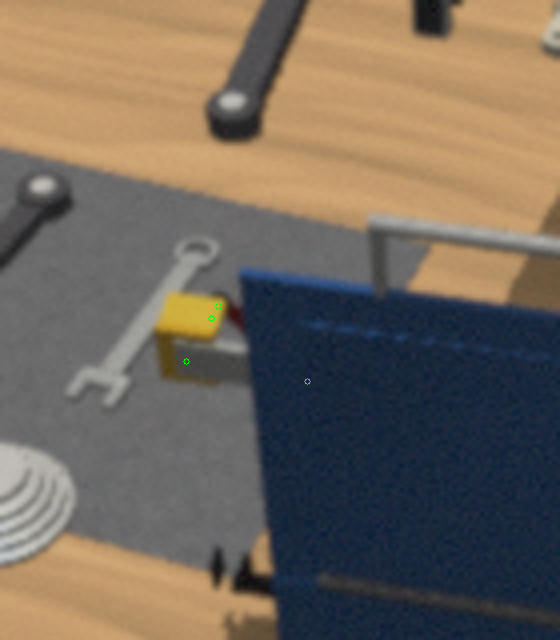

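Request:
arm_command:
  steps: "2.8 2.3 2.1 0.5 -3.6 0 0.6; 2.8 2.3 2.1 0.5 -3.6 0 0.6; 2.8 2.3 2.1 0.5 -3.6 0 0.6; 2.8 2.3 2.1 0.5 -3.6 0 0.6; 3.5 0.6 0.6 0.9 -6.4 0 0.6; 3.5 0.6 0.6 0.9 -6.4 0 0.6; 0 0 0 0 0 0 0.6"

```text
time: 11.1
eef_pos: [0.6908, 0.0891, 0.4063]
orientation: [0.64, 0.731, 0.179, 0.157]
ft_force: [-1.1, -0.6, -1.2]
finger_gap: 0.0513
```

Run:
```python
from h import *
st()
rows([(hand(np.pi/2)+.018*Rt(28).as_matrix()[:,2],Rt(28),.6,1)])
o=grab("9"); crop(o["scene"],180,100,380,320,3.6,"c9.png",proj(o["scene"],[hand(np.pi/2)]));
```

```text
11.1 tcp [0.6908 0.0891 0.4063] z [ 0.458  0.061 -0.887] jaw [0.879 0.118 0.462] F [-1.1 -0.6 -1.2] gap 0.0513 q [0.13 0.25 0.35 1.19 0.   1.57]
2.17 0.39 -3.61 0.03 -0.24 -0.07 0.6; 2.17 0.39 -3.61 0.03 -0.24 -0.07 0.6
```

View pics/c9.png

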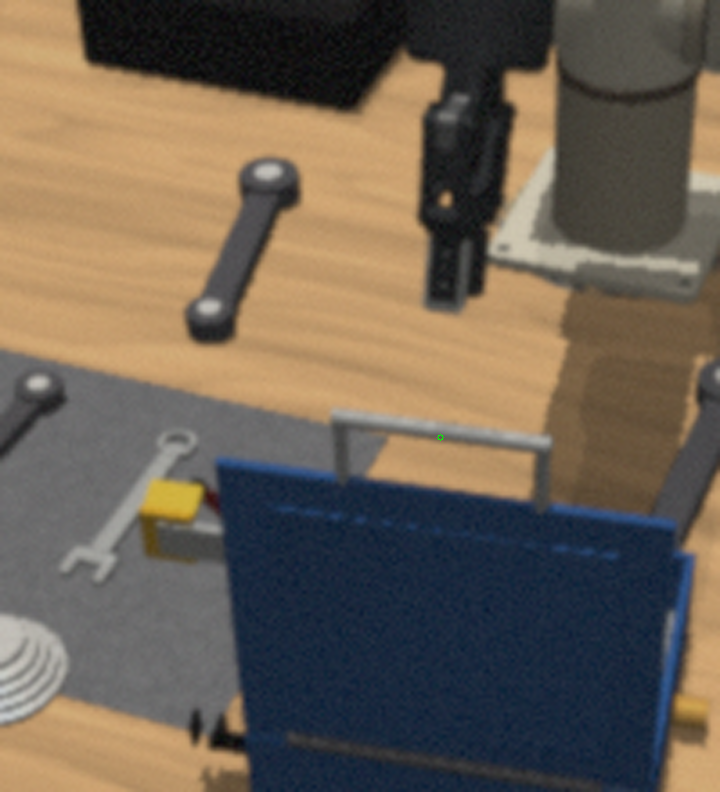

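Request:
arm_command:
  steps: "2.1 0.3 -3.6 0 0 0 0.6; 2.1 0.3 -3.6 0 0 0 0.6; 0 0 0 0 0 0 0; 0 0 0 0 0 0 0; 0 0 0 0 0 0 0"
  grip_force: 25

```text
time: 11.7
eef_pos: [0.7312, 0.0944, 0.3353]
orientation: [0.64, 0.731, 0.177, 0.155]
ft_force: [-4.8, -0.4, 9.0]
finger_gap: 0.0086
```

```bash
python3 arc.py 90 76 7 28 28 0
```

```text
11.7 tcp [0.7312 0.0944 0.3353] z [ 0.454  0.061 -0.889] jaw [0.881 0.117 0.458] F [-4.8 -0.4  9. ] gap 0.0086 q [0.13 0.33 0.28 1.04 0.   1.57]
off [-0.004  -0.0026  0.0029]
-0.86 -0.08 -0.05 0.09 -0.72 -0.08 0; -0.86 -0.09 -0.08 -0 0 -0 0; -0.86 -0.08 -0.11 -0 0 -0 0; -0.85 -0.08 -0.14 -0 0 -0 0; -0.85 -0.09 -0.18 -0 0 -0 0; -0.85 -0.08 -0.21 -0 0 -0 0; -0.84 -0.08 -0.24 -0 0 -0 0
```

Request:
arm_command:
  steps: "-0.9 -0.1 0 0 0 0 0; -0.9 -0.1 0 0 0 0 0; -0.9 -0.1 -0.1 0 0 0 0; -0.9 -0.1 -0.1 0 0 0 0; -0.9 -0.1 -0.2 0 0 0 0; -0.9 -0.1 -0.2 0 0 0 0; -0.7 -0.1 -0.2 0 0 0 0; 0 0 0 0 0 0 0"

```text
time: 12.5
eef_pos: [0.6713, 0.0868, 0.3294]
orientation: [0.64, 0.73, 0.179, 0.158]
ft_force: [1.3, -4.7, 0.9]
finger_gap: 0.009
```

Run:
```python
from h import *
st()
o=grab("10"); crop(o["scene"],180,100,380,320,3.6,"c10.png",proj(o["scene"],[hand(np.radians(76)),hand(1.3)])); crop(o["top"],280,80,430,280,3.5,"c10t.png")
```

```text
12.5 tcp [0.6713 0.0868 0.3294] z [ 0.461  0.059 -0.886] jaw [0.878 0.116 0.465] F [ 1.3 -4.7  0.9] gap 0.009 q [ 0.13  0.2   0.09  0.97 -0.    1.57]
```

View pics/c10.png

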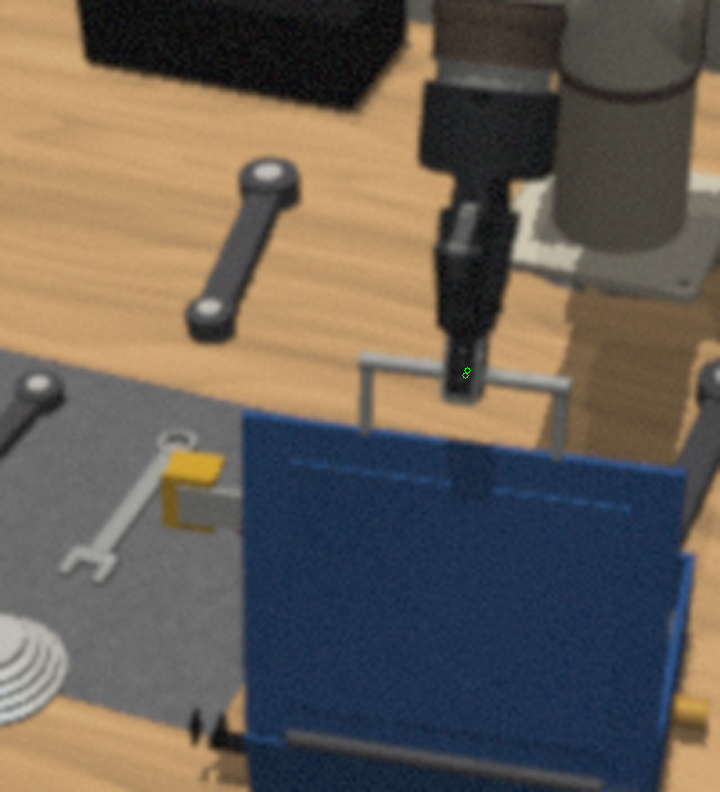

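View pics/c10t.png

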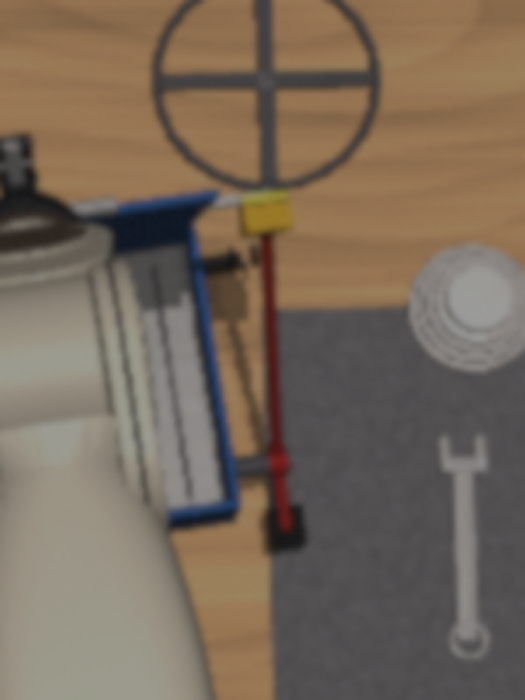

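Request:
arm_command:
  steps: "-0.4 -0.1 -0.1 0 0 0 0; -0.4 0 -0.1 0 0 0 0; 0 0 0 0 0 0 0; 0 0 0 0 0 0 0"

```text
time: 13.0
eef_pos: [0.6639, 0.0859, 0.3274]
orientation: [0.64, 0.73, 0.179, 0.158]
ft_force: [-0.6, -6.2, 4.6]
finger_gap: 0.0086
```

Request:
arm_command:
  steps: "-0.3 0 -0.1 0 0 0 0; -0.3 0 -0.1 0 0 0 0; 0 0 0 0 0 0 0; 0 0 0 0 0 0 0"

```text
time: 13.4
eef_pos: [0.6583, 0.0852, 0.3256]
orientation: [0.64, 0.73, 0.179, 0.159]
ft_force: [0.6, -8.3, 4.9]
finger_gap: 0.0088
```

Request:
arm_command:
  steps: "0 0 0 0 0 0 0.5; 0 0 0 0 0 0 0.5; 0 0 0 0 0 0 0.5; 0 0 0 0 0 0 0.5; -1.7 -0.2 3.6 0 0 0 0.6; -1.7 -0.2 3.6 0 0 0 0.6; 0 0 0 0 0 0 0.6; 0 0 0 0 0 0 0.6; 0 0 0 0 0 0 0.6; 0 0 0 0 0 0 0.6"

```text
time: 14.4
eef_pos: [0.6233, 0.0831, 0.3924]
orientation: [0.64, 0.731, 0.177, 0.155]
ft_force: [0.8, 0.5, -0.2]
finger_gap: 0.0511
```

Run:
```python
from h import *
st()
o=grab("11"); crop(o["scene"],180,100,380,320,3.6,"c11.png",proj(o["scene"],[hand(1.3)])); crop(o["top"],280,80,430,280,3.5,"c11t.png")
```

```text
14.4 tcp [0.6233 0.0831 0.3924] z [ 0.453  0.061 -0.889] jaw [0.881 0.118 0.458] F [ 0.8  0.5 -0.2] gap 0.0511 q [0.13 0.11 0.14 1.13 0.   1.57]
```

View pics/c11.png

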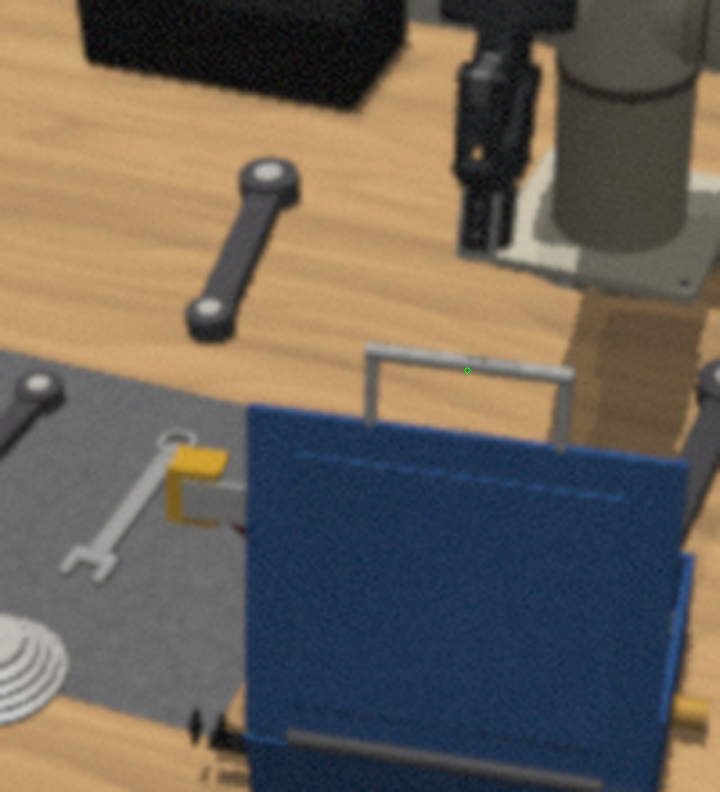

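View pics/c11t.png

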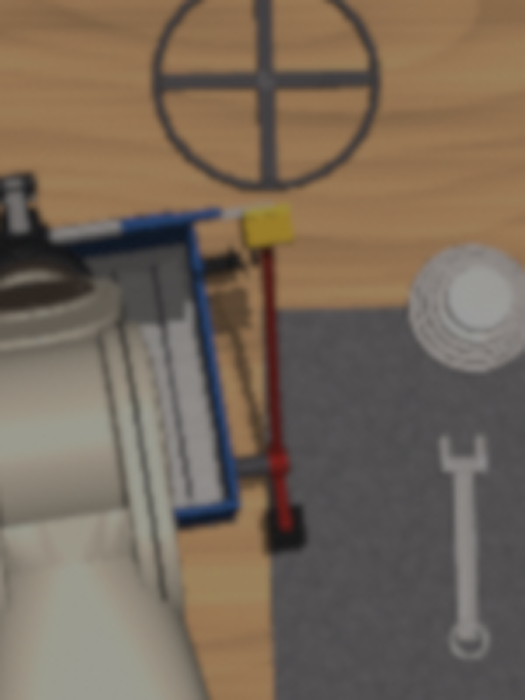

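Run:
```python
from h import *
C=np.array([.4725,-.3787,0])
rows([([.55,.07,.36],Rt(0),1,4),(C+[0,0,.14],Rt(0,87.1),1,11)])
```

```text
-1.84 -0.33 -0.82 -0.9 6.76 -0.03 1; -1.84 -0.33 -0.82 -0.9 6.76 -0.03 1; -1.84 -0.33 -0.82 -0.9 6.76 -0.03 1; -1.84 -0.33 -0.82 -0.9 6.76 -0.03 1; -0.64 -3.74 -1.83 0 -0 6.63 1; -0.64 -3.74 -1.83 0 -0 6.63 1; -0.64 -3.74 -1.83 0 -0 6.63 1; -0.64 -3.74 -1.83 0 -0 6.63 1; -0.64 -3.74 -1.83 0 -0 6.63 1; -0.64 -3.74 -1.83 0 -0 6.63 1; -0.64 -3.74 -1.83 0 -0 6.63 1; -0.64 -3.74 -1.83 0 -0 6.63 1

-0.64 -3.74 -1.83 0 -0 6.63 1; -0.64 -3.74 -1.83 0 -0 6.63 1; -0.64 -3.74 -1.83 0 -0 6.63 1; -0.64 -3.74 -1.83 0 -0 6.63 1
```

Request:
arm_command:
  steps: "-1.8 -0.3 -0.8 -0.9 6.8 0 1; -1.8 -0.3 -0.8 -0.9 6.8 0 1; -1.8 -0.3 -0.8 -0.9 6.8 0 1; -1.8 -0.3 -0.8 -0.9 6.8 0 1; -0.6 -3.7 -1.8 0 0 6.6 1; -0.6 -3.7 -1.8 0 0 6.6 1; -0.6 -3.7 -1.8 0 0 6.6 1; -0.6 -3.7 -1.8 0 0 6.6 1; -0.6 -3.7 -1.8 0 0 6.6 1; -0.6 -3.7 -1.8 0 0 6.6 1; -0.6 -3.7 -1.8 0 0 6.6 1; -0.6 -3.7 -1.8 0 0 6.6 1"

```text
time: 15.7
eef_pos: [0.5032, -0.2265, 0.2171]
orientation: [0.253, 0.967, 0.0, -0.001]
ft_force: [0.7, -0.5, 0.2]
finger_gap: 0.0854
```

Request:
arm_command:
  steps: "-0.6 -3.7 -1.8 0 0 6.6 1; -0.6 -3.7 -1.8 0 0 6.6 1; -0.6 -3.7 -1.8 0 0 6.6 1; -0.6 -3.7 -1.8 0 0 6.6 1; 0 0 0 0 0 0 1"

```text
time: 16.2
eef_pos: [0.4767, -0.3762, 0.142]
orientation: [0.03, 1.0, 0.001, -0.003]
ft_force: [-0.0, 0.2, -0.4]
finger_gap: 0.0854
```

Run:
```python
from h import *
o=grab("12"); st(); crop(o["scene"],180,100,380,320,3.6,"c12.png",proj(o["scene"],[hand(1.3)])); crop(o["top"],230,80,400,280,3.5,"c12t.png")
C=np.array([.4725,-.3787,0]);rows([(C+[0,0,.03],Rt(0,87.1),1,3)])
crop(o["top"],340,120,540,300,4,"c12m.png"); crop(o["scene"],140,120,300,280,4,"c12s.png")
```

```text
16.3 tcp [ 0.4788 -0.3733  0.1449] z [-0.003  0.002 -1.   ] jaw [0.059 0.998 0.002] F [ 1.4  0.1 -0.1] gap 0.0851 q [-0.66  0.5   0.16  1.23 -0.   -0.6 ]
-0.21 -0.18 -3.83 -0.04 -0.06 0.16 1; -0.21 -0.18 -3.83 -0.04 -0.06 0.16 1; -0.21 -0.18 -3.83 -0.04 -0.06 0.16 1
```

View pics/c12.png

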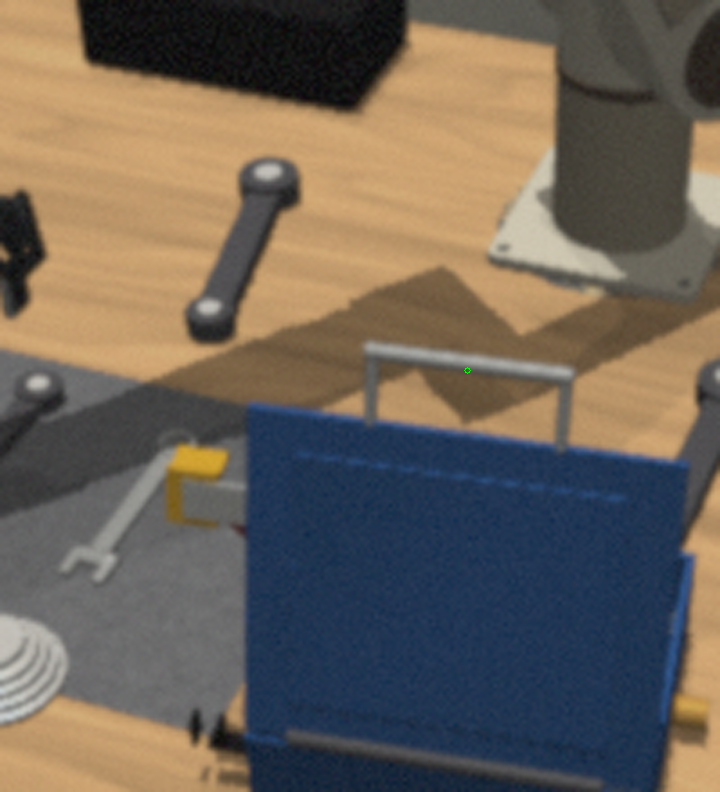

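View pics/c12t.png

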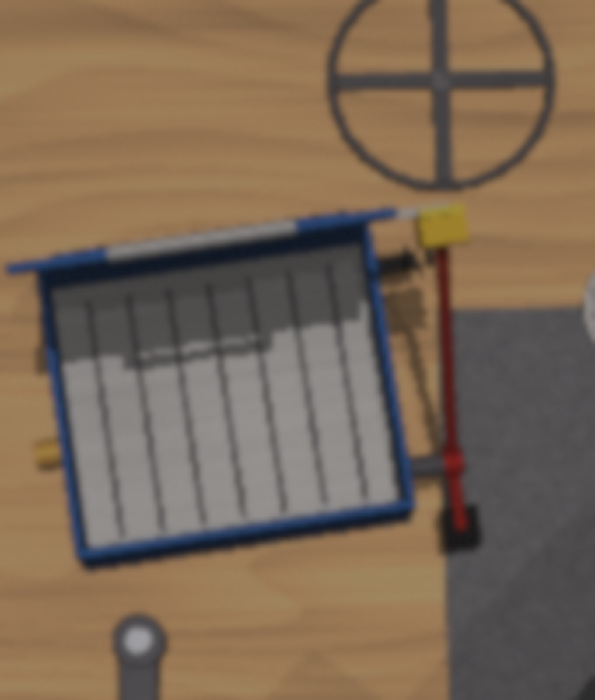

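View pics/c12s.png

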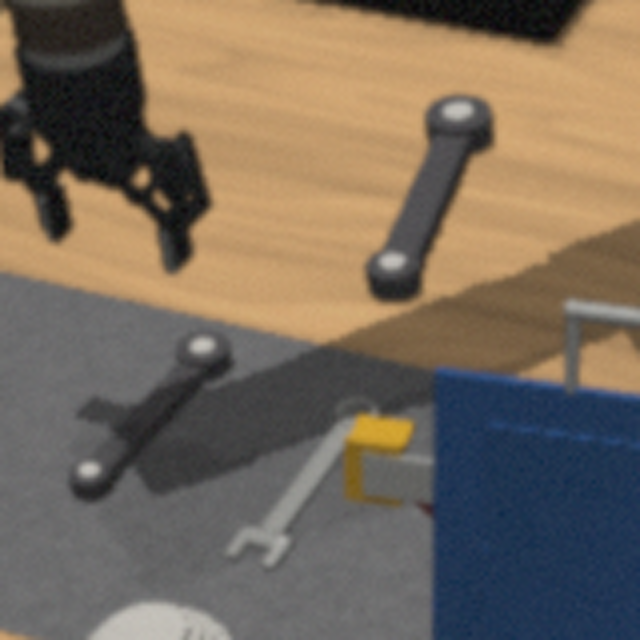

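Request:
arm_command:
  steps: "-0.3 -0.3 -3.8 0 0 0 1; -0.3 -0.2 -3.8 0 0 0 1; 0 0 -3.8 0 0 0 1; 0 0 -1.6 0 0 0 1; 0 0 0 0 0 0 1"

```text
time: 16.8
eef_pos: [0.4725, -0.375, 0.014]
orientation: [0.027, 1.0, 0.002, -0.003]
ft_force: [-0.1, -0.4, 0.5]
finger_gap: 0.0855
```

Run:
```python
from h import *
o=grab("13"); st(); crop(o["scene"],140,140,240,260,5,"c13.png"); crop(o["scene"],180,100,380,320,3.6,"c13l.png",proj(o["scene"],[hand(1.3)]))
```

```text
16.9 tcp [ 0.4748 -0.3774  0.0176] z [ 0.    -0.001 -1.   ] jaw [ 0.055  0.998 -0.001] F [-0.7 -0.4 -0.6] gap 0.0854 q [-0.67  0.61 -0.01  0.95 -0.   -0.62]
```

View pics/c13.png

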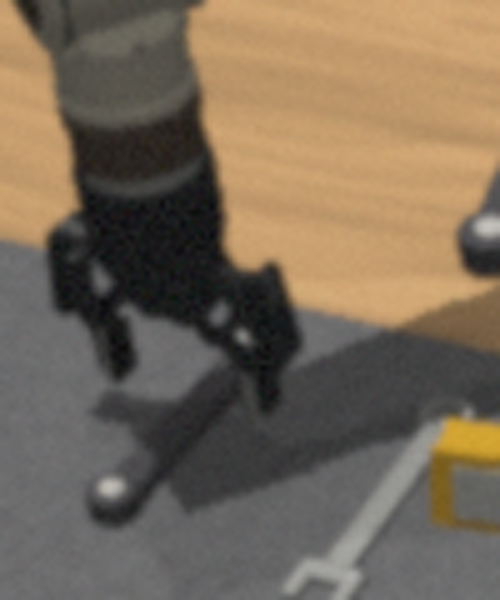

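Request:
arm_command:
  steps: "0 0 -0.7 0 0 0 1; 0 0 0 0 0 0 0; 0 0 0 0 0 0 0; 0 0 0 0 0 0 0; 0 0 0 0 0 0 0; 0 0 0 0 0 0 0"
  grip_force: 60

```text
time: 17.5
eef_pos: [0.474, -0.3788, 0.0104]
orientation: [0.028, 1.0, -0.001, 0.0]
ft_force: [-1.2, -0.4, 2.9]
finger_gap: 0.0198
```

Run:
```python
from h import *
G=tub([-.03,0,0],TX,TY,TYAW)[0]; print(G)
st()
p=rows([([.4735,-.3785,.16],Rt(0,87.1),0,4),([.42,-.1,.2],Rt(0,42),0,1),(G+[0,0,.2],Rt(0,7.5),0,1)])
rows([(G+[0,0,.045],Rt(0,7.5),0,1)],p)
```

```text
[0.58405783 0.07707528 0.        ]
17.5 tcp [ 0.474  -0.3788  0.0104] z [ 0.    -0.002 -1.   ] jaw [ 0.056  0.998 -0.002] F [-1.2 -0.4  2.9] gap 0.0198 q [-0.67  0.62 -0.02  0.93 -0.   -0.62]
-0.01 0.01 3.74 0.02 0 0.08 0; -0.01 0.01 3.74 0.02 0 0.08 0; -0.01 0.01 3.74 0.02 0 0.08 0; -0.01 0.01 3.74 0.02 0 0.08 0; -0.77 3.98 0.57 0 0 -6.44 0; -0.77 3.98 0.57 0 0 -6.44 0; -0.77 3.98 0.57 0 0 -6.44 0; -0.77 3.98 0.57 0 0 -6.44 0; -0.77 3.98 0.57 0 0 -6.44 0; -0.77 3.98 0.57 0 0 -6.44 0; -0.77 3.98 0.57 0 0 -6.44 0; 2.74 2.95 0 0 -0 -5.75 0

2.74 2.95 0 0 -0 -5.75 0; 2.74 2.95 0 0 -0 -5.75 0; 2.74 2.95 0 0 -0 -5.75 0; 2.74 2.95 0 0 -0 -5.75 0; 2.74 2.95 0 0 -0 -5.75 0

-0 -0 -3.87 0 -0 -0 0; -0 -0 -3.87 0 -0 -0 0; -0 -0 -3.87 0 -0 -0 0; -0 -0 -3.87 0 -0 -0 0
```

Request:
arm_command:
  steps: "0 0 0.5 0 0 0 0; 0 0 1 0 0 0 0; 0 0 2.5 0 0 0 0; 0 0 3.5 0 0 0 0; 0 0 3.5 0 0 0 0; 0 0 3.5 0 0 0 0; 0 0 1 0 0 0 0; 0 0 0 0 0 0 0"

```text
time: 18.3
eef_pos: [0.4746, -0.3787, 0.1665]
orientation: [0.028, 1.0, -0.001, 0.001]
ft_force: [0.1, 0.8, -3.3]
finger_gap: 0.0197
```

Run:
```python
from h import *
o=grab("14"); st(); crop(o["scene"],110,70,260,270,3.5,"c14.png"); crop(o["scene"],180,100,380,320,3.6,"c14l.png",proj(o["scene"],[hand(1.3)]))
```

```text
18.4 tcp [ 0.4728 -0.3773  0.1628] z [-0.003  0.002 -1.   ] jaw [0.056 0.998 0.001] F [-0.1  0.5 -2.7] gap 0.0194 q [-0.67  0.49  0.18  1.27 -0.   -0.62]
```

View pics/c14.png

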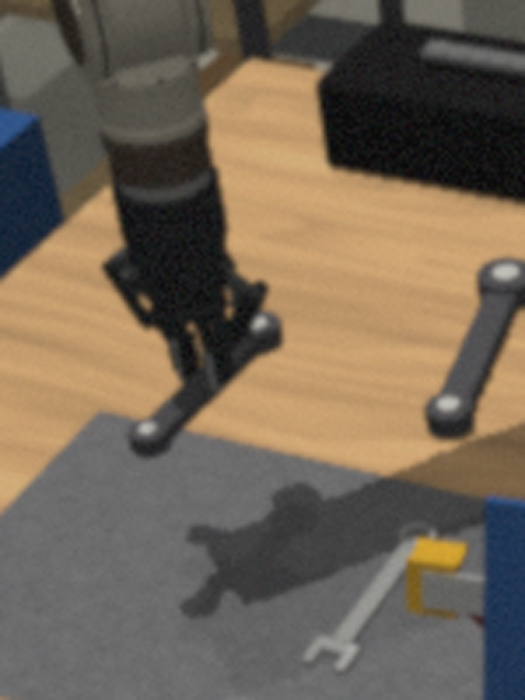

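View pics/c14l.png

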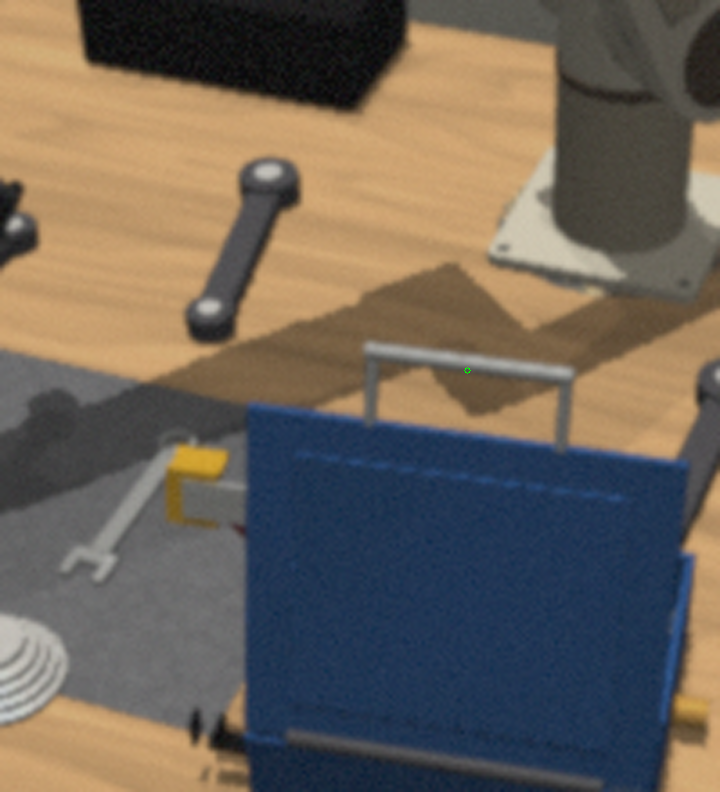

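Request:
arm_command:
  steps: "-0.8 4 0.5 0 0 -6.4 0; -0.8 4 0.5 0 0 -6.4 0; -0.8 4 0.5 0 0 -6.4 0; -0.8 4 0.5 0 0 -6.4 0; -0.8 4 0.5 0 0 -6.4 0; -0.8 4 0.5 0 0 -6.4 0; -0.8 4 0.5 0 0 -6.4 0; 0 3.5 0 0 0 -6 0; 0 3.5 0 0 0 -6 0; 0 3.5 0 0 0 -6 0; 0 3.5 0 0 0 -6 0; 0 2.5 0 0 0 -6 0"

```text
time: 19.6
eef_pos: [0.4157, 0.0687, 0.1971]
orientation: [0.63, 0.776, -0.002, -0.002]
ft_force: [0.6, -0.2, -2.3]
finger_gap: 0.0198
```

Run:
```python
from h import *
st()
G=tub([-.03,0,0],TX,TY,TYAW)[0]
rows([(G+[0,0,.19],Rt(0,7.5),0,1)])
```

```text
19.6 tcp [0.4157 0.0687 0.1971] z [-0.005  0.    -1.   ] jaw [ 0.979  0.205 -0.005] F [ 0.6 -0.2 -2.3] gap 0.0198 q [ 0.16  0.11 -0.25  1.22  0.    1.53]
4.21 0.21 -0.18 -0.01 -0.08 -1.08 0; 4.21 0.21 -0.18 -0.01 -0.08 -1.08 0; 4.21 0.21 -0.18 -0.01 -0.08 -1.08 0; 4.21 0.21 -0.18 -0.01 -0.08 -1.08 0
```

Request:
arm_command:
  steps: "3.9 0.2 0 0 0 -1.1 0; 3.9 0.2 0 0 0 -1.1 0; 3.9 0.2 -0.2 0 0 -1.1 0; 3.6 0 -0.2 0 0 -1.1 0; 0 0 -2 0 0 0 0; 0 0 -2 0 0 0 0; 0 0 0 0 0 0 0"

```text
time: 20.3
eef_pos: [0.5667, 0.0724, 0.1492]
orientation: [0.659, 0.752, -0.004, -0.005]
ft_force: [-0.8, 0.1, -3.5]
finger_gap: 0.0193
```

Run:
```python
from h import *
o=grab("15"); st(); crop(o["scene"],200,60,400,320,3,"c15.png"); crop(o["top"],230,80,400,280,3.5,"c15t.png")
G=tub([-.045,0,0],TX,TY,TYAW)[0];print(G)
rows([(G+[0,0,.045],Rt(0,7.5),0,1)])
```

```text
20.4 tcp [0.5691 0.0728 0.1534] z [-0.005  0.    -1.   ] jaw [ 0.991  0.132 -0.005] F [-0.5 -0.4 -2.3] gap 0.019 q [0.13 0.43 0.07 1.22 0.   1.57]
[0.56918675 0.07511292 0.        ]
0 0.08 -3.61 -0 -0.1 -0.03 0; 0 0.08 -3.61 -0 -0.1 -0.03 0; 0 0.08 -3.61 -0 -0.1 -0.03 0
```

View pics/c15.png

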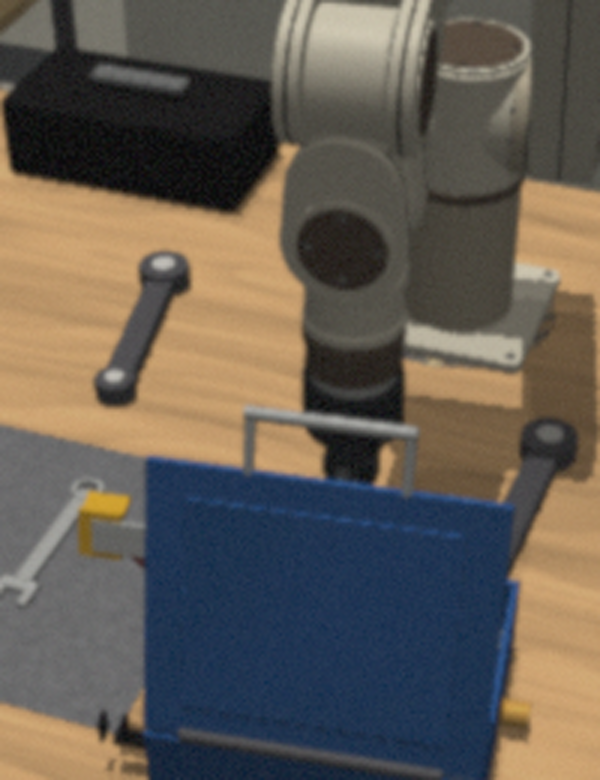

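View pics/c15t.png

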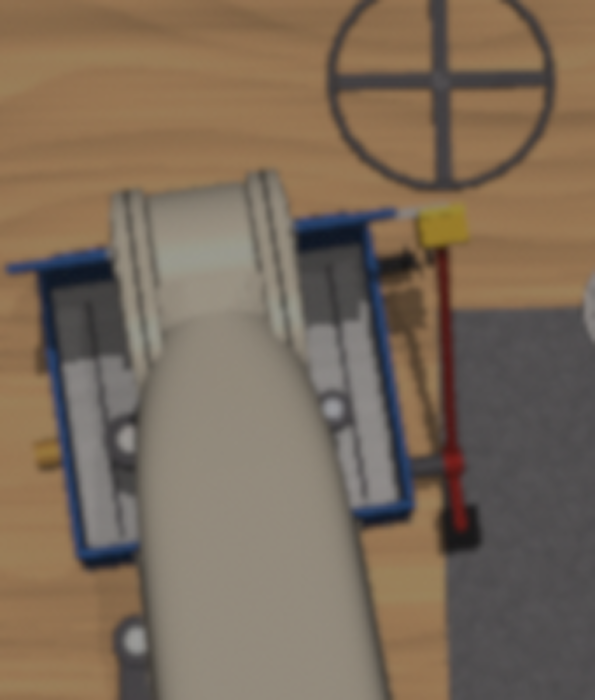

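Run:
```python
from h import *
o=load(); s=o["scene"]
n=np.array([-np.sin(TYAW),np.cos(TYAW),0]); T=np.array([.5675,.0726,.151])
O=np.array(s["origin"])
for nm,u,v in [("disc",345,248),("disc bottom",345,290),("bodybottom",355,335),("brown bottom",352,385),("handle",332,424),("bodytop",350,145)]:
    P=back(s,[[200+u/3-.5,60+v/3-.5]],0.)[0]; d=P-O
    t=((T-O)@n)/(d@n); X=O+t*d
    print(nm,"radial from TCP",((X-T)@np.array([np.cos(TYAW),np.sin(TYAW),0])).round(3),"z-TCP",(X[2]-T[2]).round(3))
```

```text
disc radial from TCP 0.03 z-TCP 0.296
disc bottom radial from TCP 0.029 z-TCP 0.262
bodybottom radial from TCP -0.009 z-TCP 0.2
brown bottom radial from TCP -0.001 z-TCP 0.162
handle radial from TCP 0.07 z-TCP 0.18
bodytop radial from TCP 0.017 z-TCP 0.364
```

Request:
arm_command:
  steps: "-0.4 0 -2.5 0 0 0 0; -0.1 0 -2.5 0 0 0 0; 0 0 -2.5 0 0 0 0; 0 0 -2 0 0 0 0; 0 0 -0.6 0 0 0 0; 0 0 0 0 0 0 0"

```text
time: 21.0
eef_pos: [0.5653, 0.0729, 0.0545]
orientation: [0.659, 0.752, -0.0, -0.001]
ft_force: [0.2, 0.3, -2.6]
finger_gap: 0.0193
```

Run:
```python
from h import *
st(); st()
```

```text
21.0 tcp [0.5653 0.0729 0.0545] z [-0.001  0.001 -1.   ] jaw [ 0.991  0.132 -0.001] F [ 0.2  0.3 -2.6] gap 0.0193 q [ 0.13  0.51 -0.08  0.98  0.    1.57]
21.0 tcp [0.5653 0.0729 0.0545] z [-0.001  0.001 -1.   ] jaw [ 0.991  0.132 -0.001] F [ 0.2  0.3 -2.6] gap 0.0193 q [ 0.13  0.51 -0.08  0.98  0.    1.57]
```

Contact is expected near TCP z 0.034. Lower slowly, watching the force.

Request:
arm_command:
  steps: "0 0 -0.8 0 0 0 0; 0 0 -0.4 0 0 0 0; 0 0 -0.3 0 0 0 0; 0 0 0 0 0 0 0"

```text
time: 21.4
eef_pos: [0.5655, 0.0729, 0.0394]
orientation: [0.659, 0.752, 0.0, -0.0]
ft_force: [-0.4, -0.0, -2.6]
finger_gap: 0.0194
```

Request:
arm_command:
  steps: "0 0 -0.3 0 0 0 0; 0 0 0 0 0 0 0"

```text
time: 21.6
eef_pos: [0.5656, 0.073, 0.0364]
orientation: [0.659, 0.752, 0.0, -0.0]
ft_force: [-0.2, -0.3, -2.5]
finger_gap: 0.0192
```

Request:
arm_command:
  steps: "0 0 -0.2 0 0 0 0; 0 0 0 0 0 0 0"

```text
time: 21.8
eef_pos: [0.5659, 0.073, 0.0354]
orientation: [0.659, 0.752, 0.0, -0.0]
ft_force: [-2.2, -0.7, 3.7]
finger_gap: 0.0194
```

Request:
arm_command:
  steps: "0 0 0 0 0 0 0.3; 0 0 0 0 0 0 0.4; 0 0 0 0 0 0 0.45; 0 0 0 0 0 0 0.45; 0 0 0.5 0 0 0 0.45; 0 0 2 0 0 0 0.45; 0 0 3 0 0 0 0.45; -0.5 0 4 0 0 0 0.45; -1 0 4 0 0 0 0.45"

```text
time: 22.7
eef_pos: [0.5506, 0.0729, 0.1708]
orientation: [0.659, 0.752, 0.0, -0.0]
ft_force: [1.3, 0.4, 0.0]
finger_gap: 0.0385
```

Request:
arm_command:
  steps: "-2 0 3 0 0 0 0.45; -4 -0.5 2 0 0 0 0.45; -4 -0.5 0 0 0 0 0.45; -4 -0.5 0 0 0 0 0.45; -1.5 -4 0 0 0 0 0.45; 0 -4 0 0 0 0 0.45; 0 -4 0 0 0 0 0.45; 0 -4 0 0 0 0 0.45; 0 -4 0 0 0 0 0.45; 0 -4 0 0 0 0 0.45; 0 -4 0 0 0 0 0.45; 0 0 0 0 0 0 0.45"

```text
time: 23.9
eef_pos: [0.3957, -0.2261, 0.2198]
orientation: [0.661, 0.75, -0.0, 0.001]
ft_force: [0.2, 1.3, -0.1]
finger_gap: 0.0387
```

Run:
```python
from h import *
o=grab("16"); st(); crop(o["scene"],180,100,380,320,3.6,"c16.png",proj(o["scene"],[hand(1.3)])); crop(o["top"],230,80,400,280,3.5,"c16t.png")
```

```text
24.0 tcp [ 0.3953 -0.2225  0.2196] z [-0.     0.001 -1.   ] jaw [ 0.992  0.13  -0.   ] F [-0.2  1.1  0.4] gap 0.0387 q [-0.51  0.16 -0.13  1.28  0.    0.93]
```

View pics/c16.png

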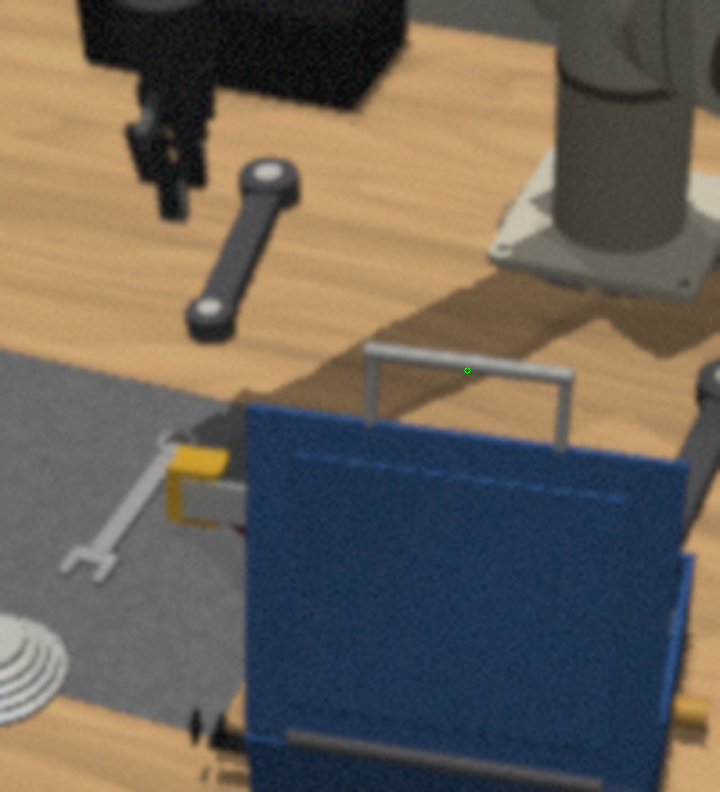

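View pics/c16t.png

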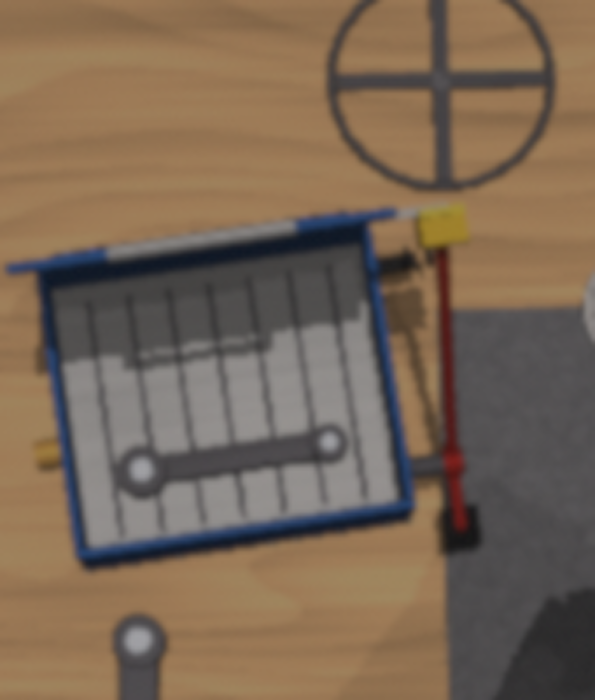

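View pics/top16.png

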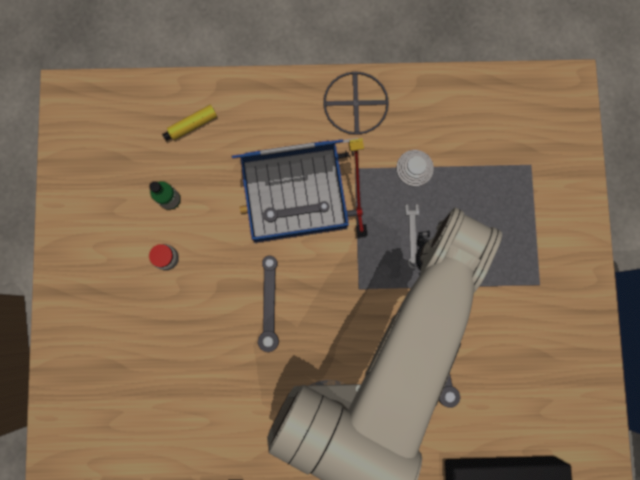

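Run:
```python
from h import *
o=load()
T=lambda x,y:[230+x/3.5-.5,80+y/3.5-.5]
S=lambda x,y:[180+x/3.6-.5,100+y/3.6-.5]
c=np.array([np.cos(TYAW),np.sin(TYAW)])
for t,s in [((105,254),(571,373)),((296,226),(369,348))]:
    p,r=tri(o,T(*t),S(*s)); h=(HINGE[:2]-p[:2])@c; print(p.round(4),r.round(1),"angle",np.arctan2(p[2]-.087,h))
```

```text
[0.6429 0.1449 0.3454] [ 0.8 -0.2  0.7  0. ] angle 1.2960802109193665
[0.658  0.0268 0.344 ] [-0.5  0.2 -0.5 -0. ] angle 1.2931283413381618
```

Measured lid angle is about 1.295 (propped is 1.3) and has not moved for several seconds. Handing in.

Run:
```python
from workcell import ctrl
print(ctrl.finish_job())
```

```text
the job is handed in; nothing more can be done
None
```

The job is done and handed in at about 24 s of the 72 s allowed.

**What I did:**
- I opened the lid to its stop, and it stayed up when released.
- I pressed the heel down until the rod hit its stop, where the wrist force rose to about 48 N.
- I lowered the lid by its handle until the slot sat on the rod's end, then let go.
- I took the smallest crank arm from the mat and lowered it into the tub until it touched the floor at about 4 N. Only then did I open the gripper and back away.

**Last checks:**
- **Lid:** it measures about 1.295 rad from the two cameras, against 1.3 when propped. It had not visibly moved for about 9 s after I let go.
- **Crank arm:** it lies flat on the tub floor, clear of the walls.
- **Other things:** everything else I could see was where it started. The arm hid part of the spanner and of the second crank arm in the last top view.
- **Robot:** it touches nothing, and the wrist force reads close to zero.

**What went wrong or disagreed:**
- My first approach to the handle tilted the tool too far and ran into a joint's range limit, so I switched to a smaller tilt.
- With the rod in its clip, the cameras put its tip about 20 mm higher than the level position given. This had no effect on the result.

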